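# Put the valve-test parts away in their kit tray

### The arm

A 6-joint arm with a two-finger parallel gripper is mounted at the origin on the work surface. World frame = base frame: x ahead of the robot, y to its left, z up, the work surface at z = 0. Lengths are in m, angles in rad, forces in N, time in s.
With the tool pointing down it reaches from about 0.375 to 0.9 m from the base axis. Payload 3.1 kg.
Tool frame: the origin (TCP) lies midway between the tips of the shut fingers; the grasp point (between the pads) lies 19 mm behind it; x points along the fingers, y is the direction in which the jaws open and shut, and the axes are right-handed (so a half turn about x gives the same grasp; the last joint's range is limited). The gripper opens to 87 mm and grips with 3 to 60 N. Pads are 19 mm wide; open, the fingers measure 117 mm over their backs; the gripper's body (75 mm by 190 mm) begins 51 mm behind the grasp point.
Start: joints at [-1.351, 0.527, 1.433, -0, 1.181, -0.178], TCP at [0.243, -0.576, 0.223] pointing down, gripper open.
Joint ranges: [-3.08, 3.08], [-0.75, 2.2], [0.22, 2.44], [-1.43, 4.57], [0, 2.65], [-2.85, 2.85]. Speed limits (rad/s): [2.79, 2.79, 3.14, 3.14, 3.14, 3.14].

### API

Orientations are given as a unit quaternion [x, y, z, w].
In Python, from rig import get_obs, imaging, robot gives the robot as it stands.
- The arm moves only by the shell command python3 -m inch 'ROWS' [FORCE]. ROWS is JSON, a list of rows, each a list of 3 entries, a list of its own where there are three numbers: the finger opening in mm, from 0 to 87, then the shift along the tool's x, y, z in mm, then the turn, a rotation vector about the tool's x, y, z in degrees. In form: [[grip, [dx, dy, dz], [wx, wy, wz]], ...]. A call has 1 to 12 rows; each row shifts and turns the pose as measured when the row begins, along the tool's axes as they then stand; what a row does not reach is not made up. A row lasts 1/8 s, in which the tool goes at most 62.5 mm and 10.7 degrees, less where a joint would pass 70% of its speed; a pose out of reach is approached as far as the arm can. A call with a gripper value outside its range is refused whole. The fingers move at their own pace and stop on an object; FORCE is the grip in N (left out, the last holds). Time passes only in rows, so rows that do not move let the fingers close. It gives the time, the measured TCP pose, the force and the opening at its end, in the units of the state.
- get_obs(): the state, without advancing time (a new reading comes with each control period).
- imaging.camera(name): name is "side" or "top"; returns the picture (384x512x3 uint8, red, green, blue); there is no depth.
- imaging.camera_params(name): a dict with "camera_matrix" (3x3 intrinsics, pixels), "k1" (the pictures are not rectified: a ray, as slopes to the right and down, at radius r is drawn at 1 + k1 r^2 times it, then the intrinsics apply), "xyz" and "rotation" of the camera in the world. Camera axes: x right, y down, z forward; pixel columns grow to the right and rows downward; lengths in m; the calibration is good to about 2 mm. A picture is of the moment at which its call begins. camera_params takes no time and is no camera call.
- robot.hand_in(): hands the job in, once; it reports no verdict.
Trained networks look in the newest picture that a camera, given by its name, has taken for a name from the list of things; names that differ only in an ending like _2 or _b are one class to them, and where a whole thing is asked for, a point or a joint stands for the part that bears it (a point fixed in the world has none). Each returns a list of dicts, best first, with "confidence" (0 to 1); they miss things now and then, are a little off and sometimes report something else, mostly with a low value. They report only what shows in the picture. A call takes as long as a camera call.
- imaging.cut_out(camera, target): "pixels" (384x512 bool, what is visible of it) and "box" ([centre column, centre row, width, height] in pixels, round what is visible of it).
- imaging.tip_of(camera, target): "pixel" ([column, row] in pixels: a listed point, or the origin of a listed thing).
The state is a dict: "time": time; "q": joint angles; "joint_velocities": joint speeds; "joint_torque": joint torques, N m; "position": TCP position; "tool_rot": TCP orientation; "ft_force": force on the tool from outside, world axes, zero at the start; "moment": the same for the moment, N m; "grip_width": finger opening in m.
Only numpy, scipy, OpenCV 4.12 (cv2) and the standard library are available. Lean on these libraries where they do the work, as an engineer would, in place of code of your own. Each camera call takes 0.05 s, during which the arm holds its last target. There are 200 camera calls.

### The job

The test is over: put its four parts away in the kit tray, each in the nest whose outline matches it. Pull the filter cartridge forward out of the spring clip on the test stand and stand it upright in the round cup; set the solenoid valve, the pressure gauge and the flow sensor flat and fully down inside their fences. Set everything down gently, never dropped, and leave the screwdriver and the solder spool where they lie.

Things in the scene. Friction and masses are not known exactly. Their poses are not given: they have to be found in the camera images.
- cartridge_mid (a point): Upright filter cartridge, 140 mm tall plus 6 mm brass nipple: aluminium tube, 26 mm diameter, between black caps of 34 mm diameter, the bottom one 22, the top one 40 mm tall (grip there). Point on its axis, 70 mm above its foot; z up. It starts in the clip, foot 8 mm above the bench; 0.18 kg. Its caps cannot pass up or down through the clip.
- clip (a point): Fixed spring clip of the test stand: two steel jaws, 18 mm high. Point at the clip's centre, 70 mm above the bench, on the cartridge's axis at the start; z up, mouth towards -x. A level pull of 8 to 13 N to -x snaps the cartridge out, clear of the jaws after 35 mm. Base plate 8 mm thick, 110 mm wide, from 40 mm before to 110 mm behind the point; the upright behind it, 86 mm, is the highest part.
- valve_mid (a point): Solenoid valve: aluminium block 60 x 34 x 28 mm high with a 15 mm brass port at each end (72 mm long over all); on it a black coil, 34 x 32 mm, with a grey plug on the +x side. 66 mm high over all, 0.26 kg. Point at the block's middle in plan, half-way up (33 mm above the underside); x along the block, y across, z up.
- gauge_mid (a point): Pressure gauge on its back, dial up: round steel case 50 mm diameter, 36 mm high, white dial; brass stem (14 mm square, then 11 mm round, axis 9 mm above the underside) along +x to 51 mm from the case's centre. Point on the case's axis, half-way up (18 mm above the underside); z up. 0.22 kg.
- sensor_mid (a point): Flow sensor: white plastic housing 40 (x) x 32 (y) x 46 mm high with a 22 mm diameter tube stub at each end along x (axis 16 mm above the underside), 88 mm long over all. Point at its middle, half-way up (23 mm above the underside); x along the tube, z up. 0.09 kg.
- cartridge_nest_seat (a point): Nest of the cartridge: a round cup, 46 mm inside diameter, its fence 16 mm high. On one of four like grey 104 mm square tiles with black fences, in a low white tray (222 mm square, wall 16 mm), all turned alike. Point on the tile's floor, 10 mm above the bench, z up, at the cup's centre.
- valve_nest_seat (a point): Nest of the solenoid valve: a plain closed rectangle of fences, inside 84 mm along x by 46 mm along y, 8 mm high; the valve may lie either way round. On one of four like grey 104 mm square tiles with black fences, in a low white tray (222 mm square, wall 16 mm), all turned alike. Point on the tile's floor, 10 mm above the bench, z up, at the rectangle's centre.
- gauge_nest_seat (a point): Nest of the gauge: a round fence of 62 mm inside diameter, 8 mm high, with a 26 mm wide slot for the stem towards +x. On one of four like grey 104 mm square tiles with black fences, in a low white tray (222 mm square, wall 16 mm), all turned alike. Point on the tile's floor, 10 mm above the bench, z up, at the circle's centre: the case belongs here, stem in the slot.
- sensor_nest_seat (a point): Nest of the flow sensor: a cross-shaped outline, 8 mm high: inside 52 mm along x by 44 mm along y for the housing, with a 34 mm wide channel for the tube on both x sides; the sensor may lie either way round. On one of four like grey 104 mm square tiles with black fences, in a low white tray (222 mm square, wall 16 mm), all turned alike. Point on the tile's floor, 10 mm above the bench, z up, at the outline's centre.
- screwdriver: Screwdriver lying on the bench. A bystander.
- spool: Solder spool, 58 mm diameter, 40 mm high, standing on the bench; origin under its centre. A bystander.

How it is judged:
By the outcome, as a careful person would: the job done as asked, in the order asked, and still so for the second after the job is handed in, with the robot touching nothing.
It also fails if it takes over 120 s, if anything falls off the work surface, if the arm or the gripper's body presses on something with over 40 N, if the wrist force passes 120 N, or if a joint passes its speed limit or range.

## Working session

There is one attempt and no reset: what is moved stays moved. The work goes in short steps, Python scripts to look and compute and a shell command to move; the robot and the scene stay as the last step left them, time stands still between calls to the robot, and variables do not carry over. Pictures are saved under pics/ and viewed, about 12 in all and at most 16, crops included, and the job is handed in when it is done.

```bash
ls; mkdir -p pics; python3 - <<'E'
from rig import get_obs, imaging, robot
import cv2
for c in ("side","top"):
    im=imaging.camera(c); cv2.imwrite(f"pics/{c}0.png",cv2.resize(im[:,:,::-1],(768,576),interpolation=cv2.INTER_CUBIC))
    print(c,imaging.camera_params(c))
    for n in ["cartridge_mid","clip","valve_mid","gauge_mid","sensor_mid","cartridge_nest_seat","valve_nest_seat","gauge_nest_seat","sensor_nest_seat","screwdriver","spool"]:
        print(n,[(d["pixel"],round(d["confidence"],2)) for d in imaging.tip_of(c,n)][:3])
print(get_obs())
E
```

```text
pics
side {'camera_matrix': array([[369.70142021,   0.        , 255.45843038],
       [  0.        , 369.70142021, 186.73144696],
       [  0.        ,   0.        ,   1.        ]]), 'k1': 0.031915729739400114, 'xyz': array([0.44412359, 0.80318418, 0.70614403]), 'rotation': array([-0.08364293,  0.89749345, -0.43021652,  0.04922513])}
cartridge_mid [([226.8, 218.1], 0.82)]
clip [([226.5, 221.7], 0.8), ([282.4, 201.6], 0.3)]
valve_mid [([276.4, 244.2], 0.88), ([228.5, 221.8], 0.27)]
gauge_mid [([277.8, 198.4], 0.8), ([227.5, 221.2], 0.38)]
sensor_mid [([275.1, 318.2], 0.64)]
cartridge_nest_seat [([273.7, 158.9], 0.71)]
valve_nest_seat [([273.2, 141.3], 0.84), ([220.5, 185.7], 0.38)]
gauge_nest_seat [([312.8, 155.9], 0.65)]
sensor_nest_seat [([306.6, 143.3], 0.85), ([278.9, 203.0], 0.7)]
screwdriver [([222.7, 186.0], 0.67)]
spool [([185.8, 296.6], 0.97)]
top {'camera_matrix': array([[393.89452877,   0.        , 256.92792971],
       [  0.        , 393.89452877, 194.34008942],
       [  0.        ,   0.        ,   1.        ]]), 'k1': -0.06812260399036778, 'xyz': array([0.46106895, 0.019
[... 450 characters left out ...]
)]
spool [([147.4, 171.1], 0.56)]
{'time': 1.2, 'q': array([-1.35051492e+00,  5.27489017e-01,  1.43272220e+00,  3.92289149e-06,
        1.18139465e+00, -1.78482133e-01]), 'joint_velocities': array([-0.00153412,  0.00046083, -0.00095083, -0.00095498,  0.00222788,
        0.00073678]), 'joint_torque': array([-8.39312679e-05, -4.40019214e+01, -1.76983398e+01,  6.34559942e-02,
        5.04347705e-02,  1.17384826e-05]), 'position': array([ 0.24270575, -0.57591512,  0.22254807]), 'tool_rot': array([ 0.69309973,  0.14005615, -0.69309736,  0.14004675]), 'ft_force': array([1.05956877, 1.173526  , 0.87491425]), 'moment': array([ 0.04591154, -0.01175574, -0.00167301]), 'grip_width': 0.0871396715859684}
```

View pics/side0.png

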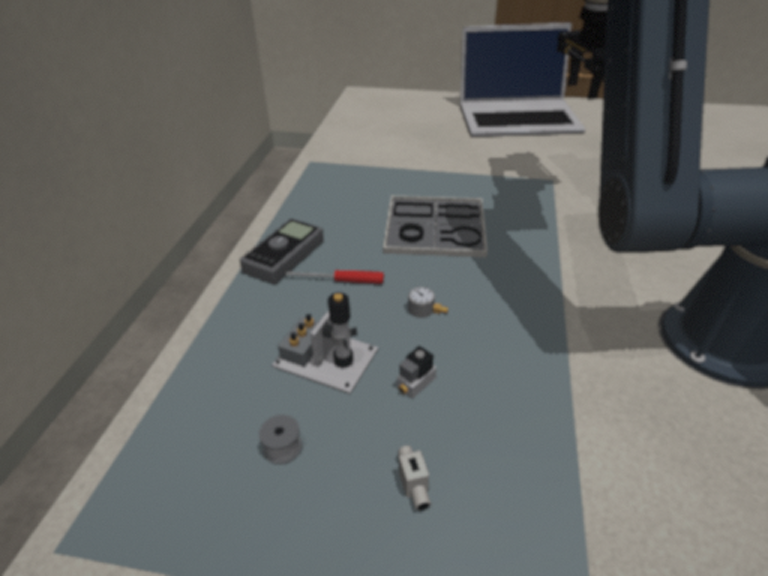

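View pics/top0.png

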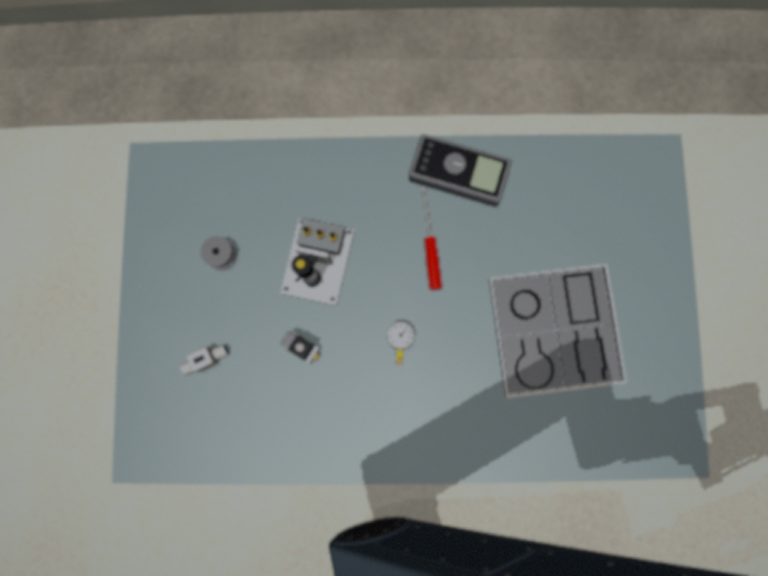

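The side view shows the clip with cartridge near (340,325), the gauge at (422,302), the valve at (417,370), the sensor at (413,475) and the tray at (437,225). In the top view the tray is at (558,330): cup upper left, valve nest upper right, gauge nest lower left with its slot upward, sensor nest lower right.

Next I fit the part poses to the masks from both cameras.

```bash
cat > lib.py <<'E'
import numpy as np, cv2
from rig import get_obs, imaging, robot
from scipy.spatial.transform import Rotation as Ro
from scipy.optimize import minimize
P={c:imaging.camera_params(c) for c in ("side","top")}
def proj(c,X):
    p=P[c]; X=(np.atleast_2d(X)-p["xyz"])@Ro.from_quat(p["rotation"]).as_matrix()
    s=X[:,:2]/X[:,2:]; s=s*(1+p["k1"]*(s**2).sum(1,keepdims=True))
    K=p["camera_matrix"]; return s@K[:2,:2].T+K[:2,2]
def back(c,px,z):
    p=P[c]; K=p["camera_matrix"]; d=(np.array(px,float)-K[:2,2])/K[0,0]; s=d.copy()
    for _ in range(10): s=d/(1+p["k1"]*(s@s))
    r=Ro.from_quat(p["rotation"]).as_matrix()@[*s,1]; return p["xyz"]+r*(z-p["xyz"][2])/r[2]
def box(x0,x1,y0,y1,z0,z1): return np.array([[x,y,z] for x in(x0,x1) for y in(y0,y1) for z in(z0,z1)])/1e3
def cyl(r,z0,z1,n=24,x=0):
    a=np.linspace(0,2*np.pi,n); return np.array([[x+r*np.cos(t),r*np.sin(t),z] for t in a for z in(z0,z1)])/1e3
def cylx(r,x0,x1,zc): 
    a=np.linspace(0,2*np.pi,16); return np.array([[x,r*np.cos(t),zc+r*np.sin(t)] for t in a for x in(x0,x1)])/1e3
M={"valve_mid":[box(-30,30,-17,17,0,28),cylx(7.5,-36,36,14),box(-17,17,-16,16,28,66),box(17,30,-9,9,36,58)],
"gauge_mid":[cyl(25,0,36),box(20,38,-7,7,2,16),cylx(5.5,30,51,9)],
"sensor_mid":[box(-20,20,-16,16,0,46),cylx(11,-44,44,16)],
"cartridge_mid":[cyl(17,0,22),cyl(13,0,140),cyl(17,100,140),cyl(4,140,146)]}
def place(pts,x,y,z,yaw): return pts@Ro.from_euler("z",yaw).as_matrix().T+[x,y,z]
def sil(c,name,pose,S=4):
    m=np.zeros((384*S,512*S),np.uint8)
    for b in M[name]:
        h=cv2.convexHull(((proj(c,place(b,*pose))+.5)*S).astype(np.int32)); cv2.fillConvexPoly(m,h,1)
    return cv2.resize(m.astype(np.float32),(512,384),interpolation=cv2.INTER_AREA)
def masks(name,cams=("side","top")):
    o={}
    for c in cams:
        d=imaging.cut_out(c,name)
        if d: o[c]=d[0]["pixels"].astype(np.float32)
    return o
def fit(name,ms,xy,z=0.,yaws=np.arange(0,2*np.pi,np.pi/6)):
    def cost(v):
        return sum(1-np.minimum(s,m).sum()/np.maximum(s,m).sum() for c,m in ms.items() for s in[sil(c,name,(v[0],v[1],z,v[2]))])
    def go(v0,n): return minimize(cost,v0,method="Nelder-Mead",options=dict(initial_simplex=np.array(v0)+np.array([[0,0,0],[.008,0,0],[0,.008,0],[0,0,.3]]),maxfev=n,xatol=1e-4,fatol=1e-4))
    c=sorted((go([*xy,y],25) for y in yaws),key=lambda r:r.fun)[:4]
    return sorted((go(r.x,90) for r in c),key=lambda r:r.fun)
def delta(pos,yaw):
    """yaw: world angle of jaw (tool y) axis, mod pi; tool down. Prints turn about tool axes, then shift in the final axes"""
    o=get_obs(); R=Ro.from_quat(o["tool_rot"]).as_matrix(); best=None
    for k in(0,1):
        a=yaw+k*np.pi; y=np.array([np.cos(a),np.sin(a),0]); x=np.array([0,0,-1.]); T=np.c_[x,y,np.cross(x,y)]
        w=np.degrees(Ro.from_matrix(R.T@T).as_rotvec()); q6=o["q"][5]+np.radians(w[0])
        print("turn",w.round(1),"shift",((np.array(pos)-o["position"])@T*1e3).round(1),"q6~",o["q"][5].round(2),q6.round(2))
    return o
E
cat > m1.py <<'E'
from lib import *
for c in P: imaging.camera(c)
g={"valve_mid":("top",[201.4,228.1],.033),"gauge_mid":("top",[268,223.6],.018),"sensor_mid":("top",[136.2,243.8],.023),"cartridge_mid":("side",[226.8,218.1],.078)}
for n,(c,p,z) in g.items():
    ms=masks(n); r=fit(n,ms,back(c,p,z)[:2],.008 if n[0]=="c" else 0., [0] if n[0]=="c" else np.arange(0,2*np.pi,np.pi/6))
    print(n,list(ms),[(x.x.round(4),round(x.fun,3)) for x in r[:3]])
for c,n,p,z in [("top","valvenest",[383.2,198],.01),("side","valvenest",[273.2,141.3],.01),("top","sensnest",[392.2,236.2],.01),("side","sens",[306.6,143.3],.01),("side","cup",[273.7,158.9],.01),("side","gnest",[312.8,155.9],.01),("side","clip",[226.5,221.7],.07)]: print(n,c,back(c,p,z).round(4))
# tray corners from the viewed picture, wall top
for p in [(491,279),(606,265),(624,380),(506,396)]: print("corner",back("top",np.array(p)/1.5,.016).round(4))
for p in [(525,304),(582,298),(535,370)]: print("nest",back("top",np.array(p)/1.5,.018).round(4))
i=imaging.camera("top")[165:275,315:430]; cv2.imwrite("pics/tray.png",cv2.resize(i[:,:,::-1],None,fx=5,fy=5,interpolation=cv2.INTER_CUBIC))
E
python3 m1.py
```

```text
valve_mid ['side', 'top'] [(array([0.5189, 0.1931, 0.9806]), np.float64(0.17)), (array([0.5188, 0.1931, 0.9799]), np.float64(0.17)), (array([0.5186, 0.1927, 0.9899]), np.float64(0.174))]
gauge_mid ['side', 'top'] [(array([0.5388, 0.0115, 3.0947]), np.float64(0.338)), (array([0.5385, 0.0122, 3.1304]), np.float64(0.343)), (array([0.537 , 0.0122, 5.0965]), np.float64(0.484))]
sensor_mid ['side', 'top'] [(array([ 0.4978,  0.3742, -1.168 ]), np.float64(0.279)), (array([0.4979, 0.3742, 5.1205]), np.float64(0.279)), (array([0.4977, 0.3744, 1.9678]), np.float64(0.282))]
cartridge_mid ['side', 'top'] [(array([0.6482, 0.175 , 0.2152]), np.float64(0.262))]
valvenest top [ 0.6043 -0.3158  0.01  ]
valvenest side [ 0.6103 -0.312   0.01  ]
sensnest top [ 0.4978 -0.335   0.01  ]
sens side [ 0.4927 -0.3182  0.01  ]
cup side [ 0.5915 -0.2033  0.01  ]
gnest side [ 0.4655 -0.2427  0.01  ]
clip side [0.6511 0.1732 0.07  ]
corner [ 0.6393 -0.1596  0.016 ]
corner [ 0.663  -0.3763  0.016 ]
corner [ 0.4498 -0.3964  0.016 ]
corner [ 0.4248 -0.1793  0.016 ]
nest [ 0.5915 -0.2202  0.018 ]
nest [ 0.6012 -0.3266  0.018 ]
nest [ 0.4707 -0.2334  0.018 ]
```

View pics/tray.png

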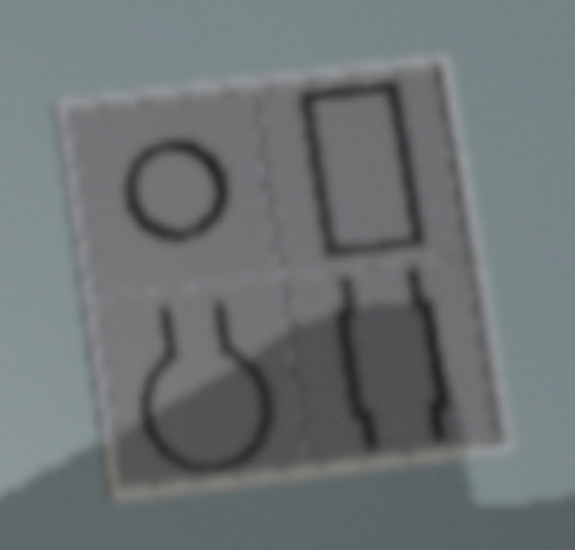

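The tray crop shows its corners at (62,103), (447,60), (507,447) and (115,497). I rectify both cameras onto the fence-height plane to read the nest centres and compare the two cameras.

```bash
cat > m2.py <<'E'
from lib import *
c=[back("top",(np.array(p)+.5)/5-.5+[315,165],.016) for p in [(62,103),(447,60),(507,447),(115,497)]]
c=np.array(c); ctr=c.mean(0); print(c.round(4),ctr.round(4))
e=[np.linalg.norm(c[i]-c[i-1]) for i in range(4)]; print(np.round(e,4))
v=c[0]-c[3]+c[1]-c[2]; w=c[0]-c[1]+c[3]-c[2]; print("yaw",np.arctan2(v[1],v[0]),np.arctan2(-w[0],w[1]))
yaw=(np.arctan2(v[1],v[0])+np.arctan2(-w[0],w[1]))/2; print(yaw)
# rectify: rows = +x down from +0.13, cols = +y left
out=[]
for cam in P:
    g=np.arange(-130,130,.75)/1e3; Y,X=np.meshgrid(-g,-g)
    pts=np.c_[X.ravel(),Y.ravel(),0*X.ravel()]@Ro.from_euler("z",yaw).as_matrix().T+[ctr[0],ctr[1],.018]
    m=proj(cam,pts).reshape(*X.shape,2).astype(np.float32)
    im=cv2.remap(imaging.camera(cam),m[...,0],m[...,1],cv2.INTER_CUBIC)
    out.append(im)
o=np.hstack(out); cv2.imwrite("pics/rect.png",o[:,:,::-1])
E
python3 m2.py
```

```text
[[ 0.6416 -0.1587  0.016 ]
 [ 0.6632 -0.3763  0.016 ]
 [ 0.448  -0.3963  0.016 ]
 [ 0.4248 -0.18    0.016 ]] [ 0.5444 -0.2778  0.016 ]
[0.2178 0.2187 0.2161 0.2175]
yaw 0.09519684934272483 0.10300887892310581
0.09910286413291533
```

View pics/rect.png

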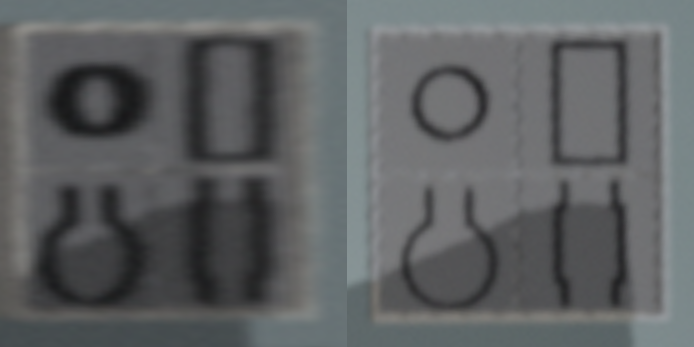

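The nests sit at the tile centres, except the gauge circle, which is about 13 mm towards -x. The side camera disagrees with the top camera by about 6 mm in y at the tray, so I check each camera's part fits separately.

```bash
cat > m3.py <<'E'
from lib import *
for c in P: imaging.camera(c)
g={"valve_mid":(.519,.193,.98),"gauge_mid":(.5388,.0115,3.09),"sensor_mid":(.498,.374,1.97),"cartridge_mid":(.648,.175,0)}
for n,v in g.items():
    ms=masks(n)
    for c in ms:
        r=fit(n,{c:ms[c]},v[:2],.008 if n[0]=="c" else 0.,[v[2]]); print(n,c,r[0].x.round(4),round(r[0].fun,3))
ctr=np.array([.545,-.2765]);Y=.099;R=Ro.from_euler("z",Y).as_matrix()[:2,:2]
for n,o in dict(cup=(53,53),valve=(53,-53),gauge=(-66,53),sensor=(-53,-53)).items(): print(n,(ctr+R@np.array(o)/1e3).round(4))
# base plate corners of the clip from top pic (768 scale), z=.008
b=np.array([back("top",np.array(p)/1.5-.17,.008)[:2] for p in [(300,219),(353,231),(336,303),(282,292)]]);print(b.round(4))
print("front dir", np.degrees(np.arctan2(*(b[0]+b[1]-b[2]-b[3])[::-1])))
E
python3 m3.py; python3 - <<'E'
from lib import *
i=imaging.camera("top")[130:260,110:300]; cv2.imwrite("pics/parts.png",cv2.resize(i[:,:,::-1],None,fx=4.2,fy=4.2,interpolation=cv2.INTER_CUBIC))
E
```

```text
valve_mid side [0.5196 0.1944 1.0078] 0.083
valve_mid top [0.5201 0.1927 0.9435] 0.115
gauge_mid side [0.5384 0.0131 3.0914] 0.046
gauge_mid top [0.5367 0.0132 3.1237] 0.064
sensor_mid side [0.4987 0.3767 2.0338] 0.051
sensor_mid top [0.4959 0.3739 1.9775] 0.168
cartridge_mid side [0.6484 0.1757 0.1291] 0.205
cartridge_mid top [0.6461 0.1728 0.0756] 0.156
cup [ 0.5925 -0.2185]
valve [ 0.603 -0.324]
gauge [ 0.4741 -0.2303]
sensor [ 0.4975 -0.3345]
[[0.762  0.1985]
 [0.7368 0.0973]
 [0.5997 0.1294]
 [0.6218 0.2308]]
front dir -13.065827338364116
```

View pics/parts.png

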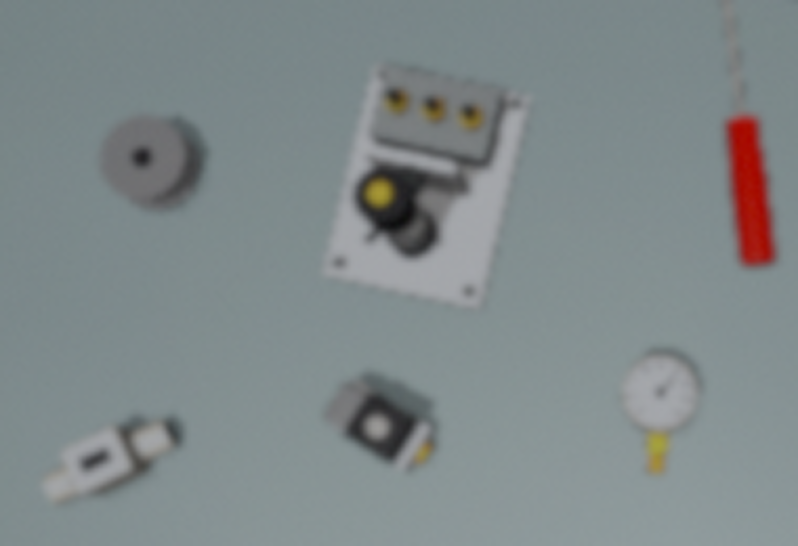

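The cameras agree within about 3 mm on the parts. The clip's +x axis points at -13° in the world. I start with the cartridge.

```bash
python3 -c "
from lib import *
delta([.647,.1745,.19],-.227)"
```

```text
turn [-54.1   0.    0. ] shift [  32.6  225.  -822.2] q6~ -0.18 -1.12
turn [125.9   0.   -0. ] shift [  32.6 -225.   822.2] q6~ -0.18 2.02
```

```bash
python3 -m inch '[[87,[0,0,0],[-9,0,0]],[87,[0,0,0],[-9,0,0]],[87,[0,0,0],[-9,0,0]],[87,[0,0,0],[-9,0,0]],[87,[0,0,0],[-9,0,0]],[87,[0,0,0],[-9,0,0]],[87,[0,14,-52],[0,0,0]],[87,[0,14,-52],[0,0,0]],[87,[0,14,-52],[0,0,0]],[87,[0,14,-52],[0,0,0]],[87,[0,14,-52],[0,0,0]],[87,[0,14,-52],[0,0,0]]]' 60; python3 -m inch '[[87,[2,14,-52],[0,0,0]],[87,[2,14,-52],[0,0,0]],[87,[2,14,-52],[0,0,0]],[87,[2,14,-52],[0,0,0]],[87,[2,14,-52],[0,0,0]],[87,[2,14,-52],[0,0,0]],[87,[0,14,-50],[0,0,0]],[87,[0,0,0],[0,0,0]]]'; python3 -c "
from lib import *
delta([.647,.1745,.19],-.227)"
```

```text
time: 3.9
position: [0.3899, -0.2845, 0.2223]
tool_rot: [-0.548, -0.443, 0.549, -0.448]
ft_force: [1.3, -0.4, -0.0]
grip_width: 0.087
time: 4.9
position: [0.5679, 0.0635, 0.2105]
tool_rot: [0.549, 0.442, -0.547, 0.453]
ft_force: [-0.6, -0.9, 0.4]
grip_width: 0.0877
turn [ 1.5  0.4 -0.8] shift [  20.5   52.1 -126. ] q6~ 0.13 0.15
turn [-178.5    1.3    0.6] shift [ 20.5 -52.1 126. ] q6~ 0.13 -2.99
```

```bash
python3 -m inch '[[87,[5,17,-42],[1.5,0.4,-0.8]],[87,[5,17,-42],[0,0,0]],[87,[5,17,-42],[0,0,0]],[87,[5,3,-6],[0,0,0]],[87,[0,0,0],[0,0,0]]]'; python3 -c "
from lib import *
delta([.647,.1745,.105],-.227)
for c in P:
  i=imaging.camera(c); x,y=(proj(c,[.647,.1745,.14])[0]).astype(int); i=i[y-48:y+48,x-48:x+48]; cv2.imwrite(f'pics/t_{c}.png',i[:,:,::-1])
cv2.imwrite('pics/h1.png',cv2.resize(np.hstack([cv2.imread(f'pics/t_{c}.png') for c in P]),None,fx=4,fy=4,interpolation=cv2.INTER_CUBIC))"
```

```text
time: 5.52
position: [0.6495, 0.1779, 0.189]
tool_rot: [-0.552, -0.439, 0.556, -0.439]
ft_force: [0.0, -0.3, 0.1]
grip_width: 0.0874
turn [-0.3  0.3  0.2] shift [84.  -1.7  3.9] q6~ 0.34 0.33
turn [179.7   0.3  -0.4] shift [84.   1.7 -3.9] q6~ 0.34 3.47
```

View pics/h1.png

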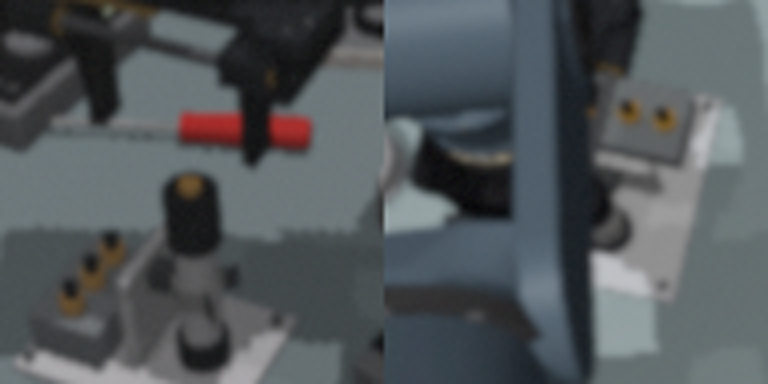

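The side crop shows the fingers in front of and behind the cartridge cap, aligned with it. I lower and close.

```bash
python3 -m inch '[[87,[15,-1.7,4],[0,0,0]],[87,[25,0,0],[0,0,0]],[87,[25,0,0],[0,0,0]],[87,[17,0,0],[0,0,0]],[87,[3,0,0],[0,0,0]],[60,[0,0,0],[0,0,0]],[45,[0,0,0],[0,0,0]],[38,[0,0,0],[0,0,0]],[34,[0,0,0],[0,0,0]]]' 10;python3 -c "
from lib import *
delta([.647,.1745,.105],-.227);print(get_obs()['ft_force'])"
```

```text
time: 6.75
position: [0.6454, 0.1676, 0.1042]
tool_rot: [-0.555, -0.436, 0.557, -0.438]
ft_force: [-0.6, -0.2, 0.4]
grip_width: 0.0548
turn [-0.7  0.3 -0. ] shift [-0.8  0.  -7.1] q6~ 0.33 0.32
turn [179.3  -0.   -0.4] shift [-0.8 -0.   7.1] q6~ 0.33 3.46
[-0.62535128 -0.15701652  0.41826791]
```

```bash
python3 -m inch '[[56,[0,0,-7],[0,0,0]],[56,[0,0,0],[0,0,0]],[56,[0,0,0],[0,0,0]]]';python3 -c "
from lib import *
delta([.647,.1745,.105],-.227)"
```

```text
time: 7.12
position: [0.6475, 0.1753, 0.1048]
tool_rot: [-0.555, -0.436, 0.557, -0.438]
ft_force: [0.1, -0.1, 0.3]
grip_width: 0.0559
turn [-0.6  0.2 -0.1] shift [-0.2 -0.3  0.9] q6~ 0.34 0.33
turn [ 1.794e+02 -1.000e-01 -4.000e-01] shift [-0.2  0.3 -0.9] q6~ 0.34 3.47
```

Close gently, watching the force, before raising the grip.

```bash
python3 -m inch '[[44,[0,0,0],[0,0,0]],[38,[0,0,0],[0,0,0]],[34,[0,0,0],[0,0,0]],[32,[0,0,0],[0,0,0]],[30,[0,0,0],[0,0,0]],[30,[0,0,0],[0,0,0]]]' 8;python3 -c "
from lib import *
delta([.647,.1745,.105],-.227)"
```

```text
time: 7.88
position: [0.6471, 0.1752, 0.1046]
tool_rot: [-0.555, -0.436, 0.557, -0.438]
ft_force: [-0.2, -0.0, -0.0]
grip_width: 0.0325
turn [-0.6  0.2 -0. ] shift [-0.4  0.   0.7] q6~ 0.34 0.33
turn [179.4  -0.   -0.4] shift [-0.4 -0.  -0.7] q6~ 0.34 3.47
```

```bash
python3 -m inch '[[10,[0,0,0],[0,0,0]],[10,[0,0,0],[0,0,0]],[10,[0,0,0],[0,0,0]]]' 50;python3 -c "
from lib import *
delta([.647,.1745,.105],-.227)
i=imaging.camera('side'); i=i[120:280,130:310]; cv2.imwrite('pics/h2.png',cv2.resize(i[:,:,::-1],None,fx=4,fy=3.7,interpolation=cv2.INTER_CUBIC))"
```

```text
time: 8.25
position: [0.6472, 0.1752, 0.1046]
tool_rot: [-0.555, -0.436, 0.557, -0.438]
ft_force: [-0.8, 0.4, -0.6]
grip_width: 0.0322
turn [-0.6  0.2 -0. ] shift [-0.4 -0.   0.7] q6~ 0.34 0.33
turn [179.4  -0.   -0.4] shift [-0.4  0.  -0.7] q6~ 0.34 3.47
```

View pics/h2.png

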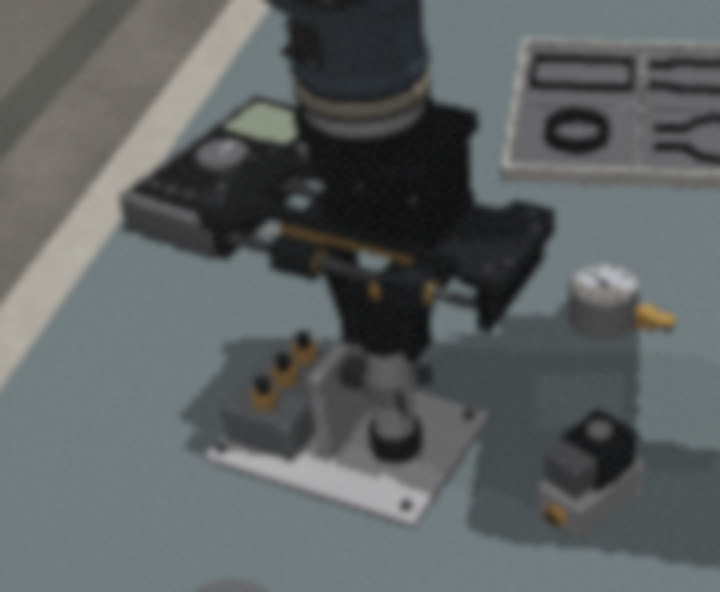

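The cartridge cap is held between the fingers. The wide axis of the gripper body runs along the jaws. I pull towards the clip's -x, which is tool -y.

```bash
python3 -m inch '[[10,[0,-5,0],[0,0,0]],[10,[0,-6,0],[0,0,0]],[10,[0,-6,0],[0,0,0]],[10,[0,-8,0],[0,0,0]],[10,[0,-8,0],[0,0,0]],[10,[0,-8,0],[0,0,0]],[10,[0,-8,0],[0,0,0]],[10,[0,-8,0],[0,0,0]],[10,[0,0,0],[0,0,0]]]' 60;python3 -c "
from lib import *
delta([.598,.186,.105],-.227)
i=imaging.camera('side'); i=i[120:280,130:310]; cv2.imwrite('pics/h3.png',cv2.resize(i[:,:,::-1],None,fx=3,fy=3,interpolation=cv2.INTER_CUBIC))"
```

```text
time: 9.43
position: [0.6024, 0.1857, 0.1048]
tool_rot: [0.562, 0.428, -0.549, 0.447]
ft_force: [0.9, 0.5, -1.4]
grip_width: 0.032
turn [-0.6  0.1 -1.9] shift [-0.2 -4.4  0.7] q6~ 0.38 0.37
turn [ 1.794e+02 -3.000e+00 -1.000e-01] shift [-0.2  4.4 -0.7] q6~ 0.38 3.51
```

View pics/h3.png

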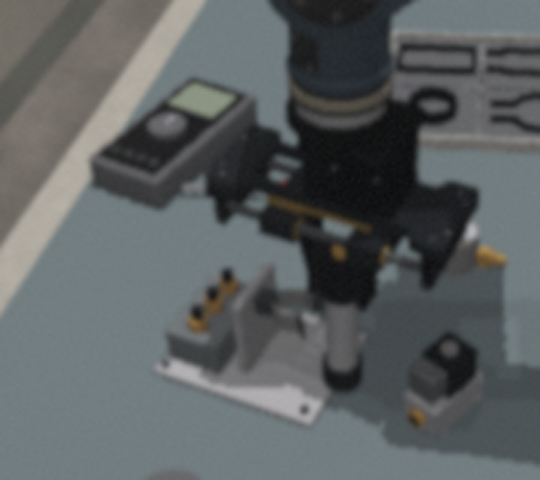

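It is out and upright. I lift it and carry it above the cup.

```bash
python3 -m inch '[[10,[0,-10,0],[0,0,-1.9]],[10,[-18,0,0],[0,0,0]],[10,[-30,0,0],[0,0,0]],[10,[-20,0,0],[0,0,0]],[10,[0,0,0],[0,0,0]]]' 60;python3 -c "
from lib import *
delta([.5925,-.2185,.180],-.227)"
```

```text
time: 10.1
position: [0.5952, 0.1881, 0.1781]
tool_rot: [0.557, 0.437, -0.555, 0.438]
ft_force: [0.6, 0.8, -2.0]
grip_width: 0.0316
turn [-0.6 -0.  -0.2] shift [ -1.9  88.8 396.8] q6~ 0.37 0.35
turn [ 1.794e+02 -3.000e-01  1.000e-01] shift [  -1.9  -88.8 -396.8] q6~ 0.37 3.5
```

```bash
python3 -m inch '[[10,[0,5,25],[0,0,0]],[10,[0,10,45],[0,0,0]],[10,[0,10,45],[0,0,0]],[10,[0,10,45],[0,0,0]],[10,[0,10,45],[0,0,0]],[10,[0,10,45],[0,0,0]],[10,[0,10,45],[0,0,0]],[10,[0,10,45],[0,0,0]],[10,[0,6,25],[0,0,0]],[10,[0,3,12],[0,0,0]],[10,[0,0,0],[0,0,0]],[10,[0,0,0],[0,0,0]]]' 60;python3 -c "
from lib import *
delta([.5925,-.2185,.180],-.227)"
```

```text
time: 11.6
position: [0.5875, -0.2082, 0.1747]
tool_rot: [0.557, 0.438, -0.554, 0.437]
ft_force: [-0.6, -0.2, -2.3]
grip_width: 0.0317
turn [-0.5 -0.2 -0. ] shift [-5.3  7.2  8.9] q6~ -0.29 -0.3
turn [179.5  -0.    0.3] shift [-5.3 -7.2 -8.9] q6~ -0.29 2.85
```

```bash
python3 -m inch '[[10,[5,7,9],[0,0,0]],[10,[20,0,0],[0,0,0]],[10,[15,0,0],[0,0,0]],[10,[0,0,0],[0,0,0]],[10,[0,0,0],[0,0,0]]]' 60;python3 -c "
from lib import *
delta([.5925,-.2185,.107],-.227)
for c in P:
  i=imaging.camera(c); x,y=(proj(c,[.5925,-.2185,.03])[0]).astype(int); i=i[y-50:y+50,x-50:x+50]; cv2.imwrite(f'pics/t_{c}.png',i[:,:,::-1])
cv2.imwrite('pics/h4.png',cv2.resize(np.hstack([cv2.imread(f'pics/t_{c}.png') for c in P]),None,fx=4,fy=4,interpolation=cv2.INTER_CUBIC))
print([(c,(proj(c,[[.5925,-.2185,.026],[.5925,-.2185,.035]])-(proj(c,[.5925,-.2185,.03])[0]).astype(int)+50.5)*4) for c in P])"
```

```text
time: 12.22
position: [0.5943, -0.2165, 0.1334]
tool_rot: [0.556, 0.439, -0.553, 0.439]
ft_force: [0.4, -0.1, -1.9]
grip_width: 0.032
turn [-0.2 -0.2 -0.1] shift [26.4 -1.3  2.3] q6~ -0.3 -0.3
turn [179.8  -0.2   0.3] shift [26.4  1.3 -2.3] q6~ -0.3 2.84
[('side', array([[202.71649565, 207.33075936],
       [202.88523282, 198.2018951 ]])), ('top', array([[201.9253079 , 205.84610639],
       [204.78662415, 204.19507111]]))]
```

View pics/h4.png

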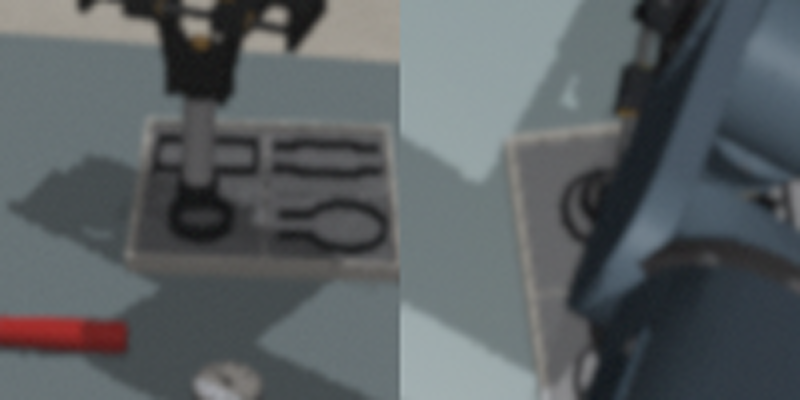

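In the side view the ring's apparent offset comes from its visible front wall. In the top view the cap sits inside the ring, so the alignment is good to about 2 mm. I lower gently.

```bash
python3 -m inch '[[10,[7,-1,1.5],[0,0,0]],[10,[7,0,0],[0,0,0]],[10,[5,0,0],[0,0,0]],[10,[2,0,0],[0,0,0]],[10,[0,0,0],[0,0,0]],[10,[0,0,0],[0,0,0]]]' 60;python3 -c "
from lib import *
delta([.5925,-.2185,.1066],-.227)"
```

```text
time: 13.08
position: [0.5933, -0.2183, 0.112]
tool_rot: [0.556, 0.439, -0.553, 0.439]
ft_force: [1.4, -0.0, -1.6]
grip_width: 0.0317
turn [-0.3 -0.2 -0.2] shift [ 5.4 -0.7  0.4] q6~ -0.3 -0.31
turn [179.7  -0.3   0.3] shift [ 5.4  0.7 -0.4] q6~ -0.3 2.83
```

```bash
python3 -m inch '[[10,[2,0,0],[0,0,0]],[10,[1.5,0,0],[0,0,0]],[10,[0,0,0],[0,0,0]]]' 60; python3 -m inch '[[10,[1,0,0],[0,0,0]],[10,[0.7,0,0],[0,0,0]],[10,[0,0,0],[0,0,0]]]' 60
```

```text
time: 13.45
position: [0.5935, -0.2183, 0.1087]
tool_rot: [0.556, 0.438, -0.553, 0.44]
ft_force: [0.1, 0.0, -2.2]
grip_width: 0.0318
time: 13.82
position: [0.5936, -0.2184, 0.1069]
tool_rot: [0.556, 0.438, -0.553, 0.44]
ft_force: [-0.3, -0.8, -2.0]
grip_width: 0.0322
```

```bash
for i in 1 2 3 4 5; do :; done; python3 -m inch '[[10,[0.7,0,0],[0,0,0]],[10,[0.5,0,0],[0,0,0]],[10,[0,0,0],[0,0,0]]]' 60; python3 -m inch '[[10,[0.7,0,0],[0,0,0]],[10,[0.5,0,0],[0,0,0]],[10,[0,0,0],[0,0,0]]]' 60
```

```text
time: 14.2
position: [0.5937, -0.2184, 0.1067]
tool_rot: [0.556, 0.438, -0.553, 0.44]
ft_force: [-0.6, -0.1, -1.8]
grip_width: 0.032
time: 14.58
position: [0.5938, -0.2184, 0.1066]
tool_rot: [0.556, 0.438, -0.553, 0.44]
ft_force: [-1.8, 0.2, 0.9]
grip_width: 0.0322
```

It is touching: the force has gone from -2 to +1 N. I release slowly and rise.

```bash
python3 -m inch '[[32,[0,0,0],[0,0,0]],[34,[0,0,0],[0,0,0]],[38,[0,0,0],[0,0,0]],[44,[0,0,0],[0,0,0]],[52,[0,0,0],[0,0,0]],[60,[0,0,0],[0,0,0]],[66,[0,0,0],[0,0,0]],[66,[-8,0,0],[0,0,0]],[66,[-25,0,0],[0,0,0]],[66,[-40,0,0],[0,0,0]],[70,[-40,0,0],[0,0,0]],[70,[0,0,0],[0,0,0]]]' 20;python3 -c "
from lib import *
v=np.array([.5196,.1935]);a=.98
print(Ro.from_euler('z',a).as_matrix()[:2,0])
delta([*v,.15],a)
for c in P:
  i=imaging.camera(c); x,y=(proj(c,[.5925,-.2185,.05])[0]).astype(int); i=i[y-50:y+50,x-50:x+50]; cv2.imwrite(f'pics/t_{c}.png',i[:,:,::-1])
cv2.imwrite('pics/h5.png',cv2.resize(np.hstack([cv2.imread(f'pics/t_{c}.png') for c in P]),None,fx=4,fy=4,interpolation=cv2.INTER_CUBIC))"
```

```text
time: 16.08
position: [0.5939, -0.2191, 0.2237]
tool_rot: [0.557, 0.437, -0.552, 0.441]
ft_force: [0.2, -0.8, 0.2]
grip_width: 0.0694
[0.55702255 0.83049737]
turn [-69.4   0.2  -0.4] shift [  73.7  301.2 -291.6] q6~ -0.3 -1.51
turn [110.6  -0.5  -0.2] shift [  73.7 -301.2  291.6] q6~ -0.3 1.63
```

View pics/h5.png

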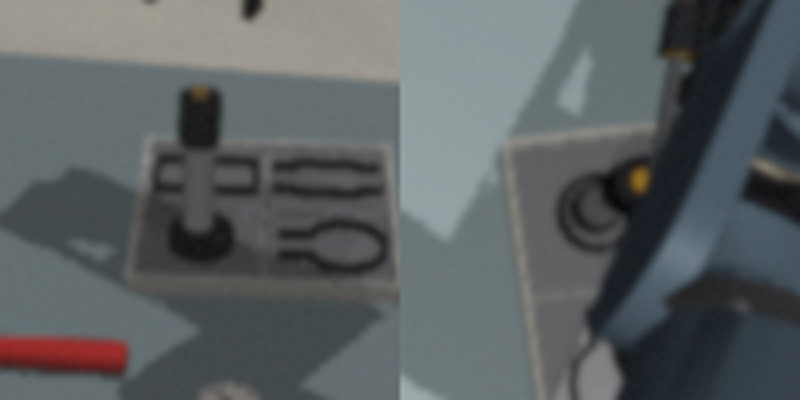

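The cartridge stands upright in its cup: side (200,235), and in the top view the ring surrounds the foot. Next is the valve. I grip it along its x axis (coil and plug), because gripping across y would put the gripper body into the standing cartridge at the nest.

```bash
python3 -m inch '[[75,[0,0,0],[-9.9,0,0]],[75,[0,0,0],[-9.9,0,0]],[75,[0,0,0],[-9.9,0,0]],[75,[0,0,0],[-9.9,0,0]],[75,[0,0,0],[-9.9,0,0]],[75,[0,0,0],[-9.9,0,0]],[75,[0,0,0],[-9.9,0,0]],[75,[0,30,-29],[0,0,0]],[75,[0,40,-38],[0,0,0]],[75,[0,40,-38],[0,0,0]],[75,[0,40,-38],[0,0,0]],[75,[0,40,-38],[0,0,0]]]';  python3 -m inch '[[75,[5,40,-38],[0,0,0]],[75,[10,30,-29],[0,0,0]],[75,[20,15,-14],[0,0,0]],[75,[20,0,0],[0,0,0]],[75,[0,0,0],[0,0,0]],[75,[0,0,0],[0,0,0]]]'; python3 -c "
from lib import *
delta([.5232,.1989,.11],.98)"
```

```text
time: 17.68
position: [0.5247, 0.047, 0.2045]
tool_rot: [0.2, 0.694, -0.192, 0.665]
ft_force: [0.2, 0.2, -0.3]
grip_width: 0.0751
time: 18.42
position: [0.49, 0.1708, 0.1452]
tool_rot: [0.195, 0.7, -0.191, 0.66]
ft_force: [0.0, 0.7, -0.2]
grip_width: 0.075
turn [ 2.1 -3.2  0.6] shift [35.2 41.8 12. ] q6~ -0.93 -0.9
turn [-177.8   -1.    -5. ] shift [ 35.2 -41.8 -12. ] q6~ -0.93 -4.04
```

```bash
python3 -m inch '[[75,[0,0,0],[2.1,-3.2,0.6]],[75,[8,15,4],[0,0,0]],[75,[12,18,5],[0,0,0]],[75,[10,6,2],[0,0,0]],[75,[0,0,0],[0,0,0]],[75,[0,0,0],[0,0,0]]]'; python3 -c "
from lib import *
delta([.5232,.1989,.11],.98)
for c in P: imaging.camera(c)
ms=masks('valve_mid'); print(list(ms))
for c in ms: 
  r=fit('valve_mid',{c:ms[c]},(.5196,.1935),0,[.98]);print(r[0].x,r[0].fun)
for c in P:
  i=imaging.camera(c); x,y=(proj(c,[.5196,.1935,.06])[0]).astype(int); i=i[y-50:y+50,x-50:x+50]; cv2.imwrite(f'pics/t_{c}.png',i[:,:,::-1])
cv2.imwrite('pics/h6.png',cv2.resize(np.hstack([cv2.imread(f'pics/t_{c}.png') for c in P]),None,fx=4,fy=4,interpolation=cv2.INTER_CUBIC))"
```

```text
time: 19.18
position: [0.5267, 0.1976, 0.1138]
tool_rot: [0.207, 0.675, -0.206, 0.677]
ft_force: [0.4, 0.4, 0.4]
grip_width: 0.0749
turn [-0.2  0.1 -0.1] shift [ 3.8 -0.9 -3.6] q6~ -0.82 -0.82
turn [179.8  -0.2  -0.2] shift [3.8 0.9 3.6] q6~ -0.82 2.32
['side']
[0.51870263 0.19467811 0.94713108] 0.0814332365989685
```

View pics/h6.png

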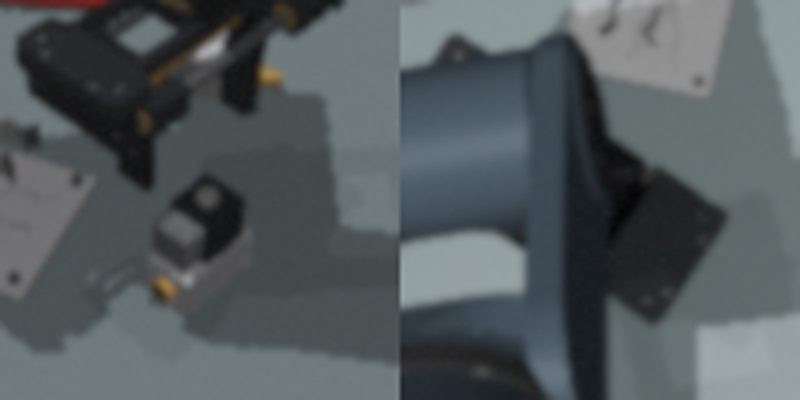

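The side crop shows the grey plug on the near side of the coil, with the fingers lined up along the block axis. I lower and grip.

```bash
python3 -m inch '[[75,[15,-1,-3],[0,0,0]],[75,[25,0,0],[0,0,0]],[75,[22,0,0],[0,0,0]],[75,[10,0,0],[0,0,0]],[75,[2,0,0],[0,0,0]],[75,[0,0,0],[0,0,0]],[75,[0,0,0],[0,0,0]]]'; python3 -c "
from lib import *
delta([.5232,.1989,.033],.97)"
```

```text
time: 20.35
position: [0.5232, 0.1986, 0.0375]
tool_rot: [0.208, 0.674, -0.206, 0.678]
ft_force: [-0.3, -0.3, 0.3]
grip_width: 0.0752
turn [ 0.4  0.2 -0.2] shift [ 4.5  0.3 -0.2] q6~ -0.81 -0.81
turn [-179.6    0.3    0.3] shift [ 4.5 -0.3  0.2] q6~ -0.81 -3.95
```

```bash
python3 -m inch '[[60,[4,0,0],[0,0,0]],[54,[0,0,0],[0,0,0]],[50,[0,0,0],[0,0,0]],[46,[0,0,0],[0,0,0]],[42,[0,0,0],[0,0,0]],[38,[0,0,0],[0,0,0]],[34,[0,0,0],[0,0,0]],[30,[0,0,0],[0,0,0]],[30,[0,0,0],[0,0,0]]]' 6; python3 -m inch '[[20,[0,0,0],[0,0,0]],[20,[0,0,0],[0,0,0]],[20,[-5,0,0],[0,0,0]],[20,[-10,0,0],[0,0,0]],[20,[0,0,0],[0,0,0]]]' 35;python3 -c "
from lib import *
delta([.603,-.324,.15],.099)"
```

```text
time: 21.48
position: [0.5234, 0.1984, 0.0344]
tool_rot: [0.208, 0.674, -0.206, 0.678]
ft_force: [-0.5, -0.5, -0.3]
grip_width: 0.052
time: 22.1
position: [0.5232, 0.1985, 0.05]
tool_rot: [0.208, 0.674, -0.206, 0.678]
ft_force: [-0.2, -0.2, -2.3]
grip_width: 0.0517
turn [50.3  0.1 -0.3] shift [-100.    27.7  527.9] q6~ -0.81 0.06
turn [-129.7    0.4    0.2] shift [-100.   -27.7 -527.9] q6~ -0.81 -3.08
```

Held at 52 mm, so the plug is longer than I assumed and the block's middle is about 9.3 mm behind the TCP along tool y. I carry it high, clear of the standing cartridge.

```bash
python3 -m inch '[[20,[-20,0,0],[0,0,0]],[20,[-40,0,0],[10,0,0]],[20,[-40,0,0],[10,0,0]],[20,[-40,0,0],[10,0,0]],[20,[-40,0,0],[10,0,0]],[20,[-30,0,0],[10,0,0]],[20,[0,0,0],[0,0,0]]]' 40;python3 -c "
from lib import *
delta([.6123,-.3231,.25],.099)"
```

```text
time: 22.98
position: [0.5203, 0.1982, 0.2656]
tool_rot: [0.481, 0.518, -0.479, 0.52]
ft_force: [-0.3, 0.7, -3.2]
grip_width: 0.0518
turn [-1.3 -0.  -0.2] shift [ 15.6  40.  527.8] q6~ 0.09 0.06
turn [178.7  -0.3   0. ] shift [  15.6  -40.  -527.8] q6~ 0.09 3.21
```

```bash
python3 -m inch '[[20,[0,2,30],[-1.3,0,0]],[20,[0,4,50],[0,0,0]],[20,[0,4,50],[0,0,0]],[20,[0,4,50],[0,0,0]],[20,[0,4,50],[0,0,0]],[20,[0,4,50],[0,0,0]],[20,[0,4,50],[0,0,0]],[20,[0,4,50],[0,0,0]],[20,[0,4,50],[0,0,0]],[20,[0,3,40],[0,0,0]],[20,[0,2,20],[0,0,0]],[20,[0,0,0],[0,0,0]]]';python3 -c "
from lib import *
delta([.6123,-.3231,.25],.099)"
```

```text
time: 24.48
position: [0.6055, -0.2933, 0.2345]
tool_rot: [0.46, 0.548, -0.467, 0.52]
ft_force: [-0.3, 0.0, -2.6]
grip_width: 0.0515
turn [ 2.4 -1.3  1.9] shift [-15.5   3.8  30.3] q6~ -0.75 -0.71
turn [-177.6   -2.9   -2. ] shift [-15.5  -3.8 -30.3] q6~ -0.75 -3.85
```

```bash
python3 -m inch '[[20,[0,2,15],[2.4,-1.3,1.9]],[20,[0,2,15],[0,0,0]],[20,[0,0,0],[0,0,0]],[20,[0,0,0],[0,0,0]]]';python3 -c "
from lib import *
delta([.6123,-.3231,.075],.099)"
```

```text
time: 24.98
position: [0.6121, -0.3159, 0.232]
tool_rot: [0.473, 0.529, -0.472, 0.523]
ft_force: [-0.5, 0.4, -1.9]
grip_width: 0.0519
turn [ 0.4 -0.4  0.3] shift [157.   -0.5   7.2] q6~ -0.75 -0.74
turn [-179.6   -0.4   -0.7] shift [157.    0.5  -7.2] q6~ -0.75 -3.88
```

```bash
python3 -m inch '[[20,[10,0,7],[0.4,-0.4,0.3]],[20,[30,0,0],[0,0,0]],[20,[40,0,0],[0,0,0]],[20,[40,0,0],[0,0,0]],[20,[25,0,0],[0,0,0]],[20,[5,0,0],[0,0,0]],[20,[0,0,0],[0,0,0]],[20,[0,0,0],[0,0,0]]]';cat > look.py <<'E'
import sys
from lib import *
def look(xyz,name,h=50):
    o=[]
    for c in P:
        i=imaging.camera(c); x,y=(proj(c,xyz)[0]).astype(int); o.append(i[max(y-h,0):y+h,x-h:x+h])
    cv2.imwrite('pics/'+name,cv2.resize(np.hstack(o)[:,:,::-1],None,fx=4,fy=4,interpolation=cv2.INTER_CUBIC))
E
python3 -c "
from look import *
delta([.6123,-.3231,.0444],.099)
look([.603,-.324,.03],'h7.png')
im=[imaging.camera(c) for c in P]
ms=masks('valve_mid'); print(list(ms))
z=get_obs()['position'][2]-.0344
for c in ms: 
  r=fit('valve_mid',{c:ms[c]},(.603,-.324),z,[.1]);print(r[0].x,r[0].fun)"
```

```text
time: 25.98
position: [0.6147, -0.323, 0.0779]
tool_rot: [0.474, 0.523, -0.474, 0.527]
ft_force: [-0.2, -0.7, -1.9]
grip_width: 0.0517
turn [ 0.2  0.2 -0.2] shift [33.5 -2.4 -0.1] q6~ -0.75 -0.74
turn [-179.8    0.4    0.3] shift [33.5  2.4  0.1] q6~ -0.75 -3.89
['side', 'top']
[ 0.6118181  -0.319526   -0.10523997] 0.49876827001571655
[ 0.61274122 -0.31065653 -0.47244901] 0.5173544883728027
```

View pics/h7.png

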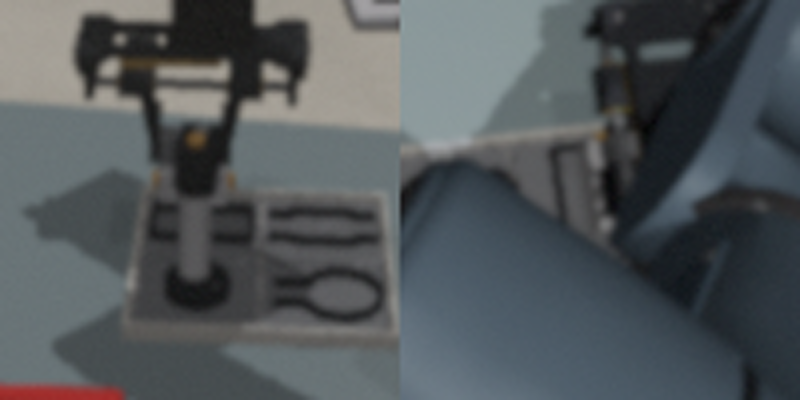

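```bash
python3 -c "
from lib import *
c='side';b=(proj(c,[.603,-.324,.03])[0]).astype(int)-50
f=lambda X:((proj(c,X)-b+.5)*4).round(0).tolist()
R=Ro.from_euler('z',.099).as_matrix()
n=np.array([.603,-.324,.018])
print('rect ends',f(n+R@[.044,0,0]),f(n+R@[-.044,0,0]))
print('rect sides',f(n+R@[0,.025,0]),f(n+R@[0,-.025,0]))
t=np.array([.6147,-.323,.0575])
for k in(.0093,.0065): print('ports',f(t+R@[.036-k,0,0]),f(t+R@[-.036-k,0,0]))"
```

```text
rect ends [[156.0, 215.0]] [[255.0, 219.0]]
rect sides [[204.0, 232.0]] [[207.0, 203.0]]
ports [[162.0, 177.0]] [[245.0, 179.0]]
ports [[159.0, 176.0]] [[241.0, 179.0]]
```

The ports appear at x≈155 and 234 and the nest at 150 to 255, so the valve is too far to +x by about 6 mm. I measure that numerically.

```bash
python3 -c "
from lib import *
b=(proj('side',[.603,-.324,.03])[0]).astype(int)-50; print(b)
i=imaging.camera('side').astype(int)
c=i[b[1]+38:b[1]+52,b[0]+32:b[0]+68]
print('R-B'); print((c[...,0]-c[...,2]))
g=i[b[1]+48:b[1]+62,b[0]+32:b[0]+68].sum(2)//3
print(g)"
```

```text
[225  84]
R-B
[[-13 -13 -13 -13 -12  -7  -4  -1   0  -3  -1  -1  -2   1  -1  -1   3   3
    2  -1  -2  -1   1   0  -1  -8 -11 -14 -13 -13 -14 -13 -13 -12 -12 -14]
 [-14 -13 -14 -14 -12  -9  -4  -1  -1  -1  -2  -2  -1  -1  -2   1  -2   1
    0   1   0  -1   3  -1   0  -7 -11 -14 -14 -13 -14 -13 -13 -13 -14 -13]
 [-13 -12 -14 -13 -14 -10  -6  -5  -3   0  -1   1  -2  -2  -1   1   1  -1
    3  -1  -2   0   0   0  -3  -8 -12 -14 -14 -12 -12 -14 -14 -12 -13 -13]
 [-13 -12 -14 -13 -12 -11  -6  -4  -4  -1   0  -1   0  -3   1   1   0  -2
    0  -1  -3   1   1   0  -4  -6 -12 -13 -13 -15 -13 -13 -14 -12 -14 -14]
 [-13 -13 -14 -13 -13  -6   3   5   1   0   0   0   0   0   2  -1   0  -1
   -1  -2   0   2   0  -1   0  -1  -5 -12 -13 -14 -14 -13 -13 -13 -13 -13]
 [-10 -13 -12 -13 -13  -2  19  20   7  -1   0  -1   0  -1   0   1  -1   2
   -1   0   1  -1   0   0   5  13   8  -6 -12 -13 -13 -14 -14 -14 -14 -14]
 [ -9 -11 -12 -12 -10   1  26  28  10   0   0   0  -1   0   0   0   1  -1
   -1   0   0  -1   0   0  10  25  17  -5 -13 -14 -13 -13 -13 -13 -13 -13]
 [ -9  -9  -9 -10  -9   2  24  29   8  -1  
[... 2387 characters left out ...]
  49  59  72  83  84  88  87
   83  77  66  56  54  53  53  55  54  53  54  47  46  61  82  93  90  75]
 [ 70  82  92  82  64  40  29  33  34  35  37  38  52  70  81  86  87  87
   83  76  61  47  38  40  41  41  41  42  43  39  42  61  83  88  83  61]
 [ 73  84  93  83  64  47  38  37  34  34  34  37  49  70  81  86  88  87
   84  76  60  43  31  31  32  31  30  30  31  33  38  60  79  82  73  56]
 [ 77  85  92  82  68  58  53  52  50  50  46  48  57  72  84  87  88  87
   83  77  64  48  42  38  39  40  37  35  37  37  47  65  79  79  78  69]
 [ 79  87  89  81  70  65  63  61  60  60  59  58  63  74  82  85  89  87
   85  76  69  59  56  55  55  53  52  52  51  51  59  70  79  82  82  82]]
```

The valve is 8 mm too far to +x by its brass ports against the nest's end fences. I shift by -8 mm along tool y and lower.

```bash
python3 -m inch '[[20,[0,-8,0],[0,0,0]],[20,[5,0,0],[0,0,0]],[20,[8,0,0],[0,0,0]],[20,[7,0,0],[0,0,0]],[20,[0,0,0],[0,0,0]],[20,[0,0,0],[0,0,0]]]';python3 -c "
from lib import *
delta([.6067,-.3238,.0444],.099)
b=[225,84];i=imaging.camera('side').astype(int)
c=i[b[1]+43:b[1]+56,b[0]+32:b[0]+68]
print((c[...,0]-c[...,2]))
print(c[3:].sum(2)//3)"
```

```text
time: 27.08
position: [0.6055, -0.3235, 0.0554]
tool_rot: [0.474, 0.524, -0.474, 0.526]
ft_force: [0.3, -0.2, -2.4]
grip_width: 0.0515
turn [ 0.1  0.1 -0.2] shift [11.   1.2  0.5] q6~ -0.76 -0.75
turn [-1.799e+02  2.000e-01  1.000e-01] shift [11.  -1.2 -0.5] q6~ -0.76 -3.89
[[-10 -11 -12 -12 -13 -13 -13 -13  -8  -2   0   1  -1   0   0  -2  -1  -2
    0   0  -2  -2  -1  -1   0  -1  -2  -4 -11 -14 -14 -14 -14 -14 -13 -14]
 [-10  -9  -9 -11  -9 -11 -12 -12  -8  -2  -1  -2  -1  -1  -1  -1  -1  -1
   -1  -1  -2   0  -2  -1   1  -2  -1  -6 -11 -12 -13 -13 -14 -14 -14 -13]
 [ -9  -8  -9  -6  -6  -7  -8  -9  -4  -1   0  -1  -1  -3   0  -2  -1  -1
    0  -3  -3   0  -3  -2  -2   0  -2  -5 -10 -11 -13 -13 -13 -12 -13 -13]
 [ -9  -9  -8  -4  -1  -3  -2  -2   1   3   1   0  -1   1  -1  -1  -4  -1
   -1   0  -2  -2   1  -1  -1  -1   0  -3  -6 -10  -9  -9 -10  -9  -9  -8]
 [ -9 -10  -7  -3   2   2   3   2   5   9   5   1   0  -2   0  -2  -1  -1
   -3  -1   1  -2   0  -3   0   0   0   2   2  -1  -3  -2  -2  -2  -2  -2]
 [ -9  -9  -7  -2   1   4   3   6  14  22  12   2   0  -2   0  -1   0   0
    1 
[... 1903 characters left out ...]
  82  77  76  80  82  85  85
   84  80  80  81  82  82  83  81  79  76  68  56  46  48  61  69  74  77]
 [ 68  69  80  88  80  63  41  34  44  61  75  81  77  77  80  86  88  89
   84  79  80  83  84  82  84  84  80  68  59  44  32  41  57  67  64  60]
 [ 67  72  80  83  76  59  43  41  51  63  75  79  77  76  81  85  87  87
   84  81  80  82  82  83  84  84  79  66  53  43  34  41  58  65  58  47]
 [ 69  72  81  82  72  55  43  47  56  64  75  80  77  76  80  84  89  86
   84  81  78  83  83  84  84  85  78  63  56  49  39  40  57  66  62  57]
 [ 68  75  83  81  70  52  43  50  59  64  72  77  76  75  82  86  86  86
   84  78  79  81  82  84  84  83  77  66  58  51  42  42  59  68  70  74]]
```

The valve is now centred within about 1 mm. I lower the rest of the way.

```bash
python3 -m inch '[[20,[3,1,0],[0,0,0]],[20,[3,0,0],[0,0,0]],[20,[1.5,0,0],[0,0,0]],[20,[0,0,0],[0,0,0]]]'; python3 -m inch '[[20,[1.2,0,0],[0,0,0]],[20,[0.7,0,0],[0,0,0]],[20,[0,0,0],[0,0,0]]]'
```

```text
time: 27.62
position: [0.6069, -0.3235, 0.0478]
tool_rot: [0.474, 0.523, -0.474, 0.526]
ft_force: [0.4, -0.0, -2.2]
grip_width: 0.0518
time: 28.0
position: [0.607, -0.3235, 0.0459]
tool_rot: [0.474, 0.523, -0.474, 0.526]
ft_force: [0.2, 0.7, -2.2]
grip_width: 0.0519
```

```bash
python3 -m inch '[[20,[0.8,0,0],[0,0,0]],[20,[0.7,0,0],[0,0,0]],[20,[0,0,0],[0,0,0]]]'; python3 -m inch '[[20,[0.6,0,0],[0,0,0]],[20,[0.6,0,0],[0,0,0]],[20,[0,0,0],[0,0,0]]]'
```

```text
time: 28.38
position: [0.6071, -0.3236, 0.0445]
tool_rot: [0.474, 0.523, -0.474, 0.526]
ft_force: [0.3, -0.1, -2.0]
grip_width: 0.0517
time: 28.75
position: [0.6071, -0.3236, 0.0445]
tool_rot: [0.474, 0.523, -0.474, 0.526]
ft_force: [-0.5, 1.1, -1.7]
grip_width: 0.0517
```

```bash
python3 -m inch '[[20,[1,0,0],[0,0,0]],[20,[0.8,0,0],[0,0,0]],[20,[0,0,0],[0,0,0]]]'
```

```text
time: 29.12
position: [0.6071, -0.3236, 0.0445]
tool_rot: [0.474, 0.523, -0.474, 0.527]
ft_force: [-1.2, 0.6, -0.1]
grip_width: 0.052
```

The valve is resting. I release and rise.

```bash
python3 -m inch '[[51,[0,0,0],[0,0,0]],[53,[0,0,0],[0,0,0]],[56,[0,0,0],[0,0,0]],[60,[0,0,0],[0,0,0]],[66,[0,0,0],[0,0,0]],[66,[-5,0,0],[0,0,0]],[66,[-20,0,0],[0,0,0]],[66,[-40,0,0],[0,0,0]],[66,[-50,0,0],[0,0,0]],[66,[-50,0,0],[0,0,0]],[66,[-20,0,0],[0,0,0]],[66,[0,0,0],[0,0,0]]]' 15;python3 -c "
from look import *
delta([.5375,.013,.23],np.pi/2)
look([.545,-.2765,.03],'h8.png')
imaging.camera('top')
b=[225,84];i=imaging.camera('side').astype(int)
c=i[b[1]+45:b[1]+58,b[0]+32:b[0]+68]
print((c[...,0]-c[...,2]))
"
```

```text
time: 30.62
position: [0.6081, -0.3244, 0.243]
tool_rot: [0.475, 0.519, -0.473, 0.53]
ft_force: [0.1, -0.5, -0.7]
grip_width: 0.0657
turn [-84.2   1.   -0.1] shift [ 13.  337.4 -70.6] q6~ -0.75 -2.22
turn [95.8 -0.1 -1. ] shift [  13.  -337.4   70.6] q6~ -0.75 0.92
[[ -8 -10 -11 -12 -12 -10 -10 -11 -11 -10  -6  -3   0  -1   2   1   0   2
    1   0  -1   1   0   1  -5  -9 -10 -11 -13 -12 -12 -13 -11 -11 -12 -11]
 [ -8  -9 -10  -7  -6  -4  -5  -7  -6  -5  -4  -2   0   0   0  -2   0   1
   -2   1  -2   1  -1  -1  -4  -6  -7  -8  -8  -8  -7  -7  -8  -8  -8  -8]
 [ -8  -8  -7  -2   1   1   2   0   0   0  -1  -1  -1   0  -1   1  -2   2
   -1  -2  -2   0   0  -1   1  -2  -3   0   0  -1  -1  -1  -2  -2  -1  -2]
 [ -8  -8  -6  -1   2   3   2   2   2   2   0  -1  -1  -1   0   1   0   1
   -1  -1   0  -1   0   0  -1   0  -1   0   3   4   3   2   3   3   2   3]
 [ -9  -8  -5   0   2   2   1   0   2   0  -1  -1  -1  -1  -1  -1  -1   0
    0  -1   0   0   1   0  -1  -1   0   0   1   2   1   2   1   2   1   2]
 [ -8  -7  -6   0   3   1   1   4   9   5   1  -1   0  -1   0  -1  -1  -2
    0  -1   0  
[... 403 characters left out ...]
  -1  -1   0   0   0  -2   0
    0   0  -1  -1  -1  -1  -1   1  18  47  49  22   3  -2   0   1   1   0]
 [ -8  -7  -2   2   2   0   1   9  22  19   6   1   0  -1  -1   0   0  -1
    0   0  -1  -1  -1  -1  -1   3  17  38  35  11   0  -1   0   1  -2  -1]
 [ -8  -4   0   2   3   0   0   3   8   7   1   0  -1  -1   0   0   0   0
    0  -1   0  -1  -1  -1  -1   1   9  20  14   2  -2  -2   1   0  -1  -2]
 [-10  -4   0   3   2  -1   0  -1   1   1   0  -1   0   0   0   0   0   0
    0  -1  -1  -1   0  -1  -1   0   2   6   3   1  -2  -1  -1   1  -1  -2]
 [-10  -6   0   2   1  -2  -3  -2  -1   0  -1  -1  -2  -1  -1  -2   1   0
   -1   1   0   0   0  -2  -1  -1   0   1  -1  -3  -2  -2  -1   1  -1  -2]]
```

View pics/h8.png

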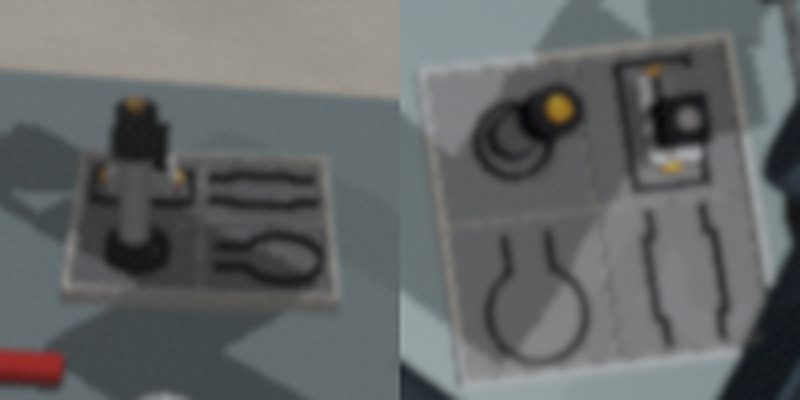

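The valve lies inside its fence with both ports within the ends, and the cartridge is upright. Gauge next, while I also refine the two remaining nest centres from this clear top view.

```bash
python3 -c "
from lib import *
b=(proj('top',[.545,-.2765,.03])[0]).astype(int)-50
for n,u in dict(gauge=(537,308),sensor=(688,272),sL=(657,275),sR=(717,270),cup=(515,140),c1=(421,67),c2=(729,37),c3=(776,343),c4=(463,384)).items(): print(n,back('top',b+(np.array(u)-[400,0]+.5)/4-.5,.018).round(4))
"
python3 -m inch '[[70,[0,0,0],[-9.9,0,0]],[70,[0,0,0],[-9.9,0,0]],[70,[0,0,0],[-9.9,0,0]],[70,[0,0,0],[-9.9,0,0]],[70,[0,0,0],[-9.9,0,0]],[70,[0,0,0],[-9.9,0,0]],[70,[0,0,0],[-9.9,0,0]],[70,[0,0,0],[-9.9,0,0]],[70,[0,30,-8],[-4,0,0]],[70,[0,45,-10],[0,0,0]],[70,[0,50,-10],[0,0,0]],[70,[0,50,-10],[0,0,0]]]'; python3 -c "
from lib import *
delta([.5375,.013,.1],1.54)"
```

```text
gauge [ 0.4762 -0.2314  0.018 ]
sensor [ 0.499  -0.3364  0.018 ]
sL [ 0.4973 -0.3149  0.018 ]
sR [ 0.5    -0.3566  0.018 ]
cup [ 0.5916 -0.2213  0.018 ]
c1 [ 0.6436 -0.1581  0.018 ]
c2 [ 0.6621 -0.3752  0.018 ]
c3 [ 0.4497 -0.3946  0.018 ]
c4 [ 0.4259 -0.1791  0.018 ]
time: 32.33
position: [0.5545, -0.1421, 0.2151]
tool_rot: [-0.0, 0.718, 0.017, 0.696]
ft_force: [-0.4, -0.5, -0.7]
grip_width: 0.0701
turn [ 3.2 -1.8 -1.3] shift [115.1 154.5 -21.8] q6~ -2.05 -1.99
turn [-176.8    2.1   -2.8] shift [ 115.1 -154.5   21.8] q6~ -2.05 -5.13
```

```bash
python3 -m inch '[[75,[5,40,-6],[3.2,-1.8,-1.3]],[75,[10,45,-7],[0,0,0]],[75,[20,40,-5],[0,0,0]],[75,[30,15,-3],[0,0,0]],[75,[30,0,0],[0,0,0]],[75,[0,0,0],[0,0,0]],[75,[0,0,0],[0,0,0]]]'; python3 -c "
from lib import *
delta([.5375,.013,.1],1.54)"
```

```text
time: 33.2
position: [0.5266, 0.0085, 0.1114]
tool_rot: [0.012, 0.713, -0.008, 0.701]
ft_force: [0.2, -0.5, 0.1]
grip_width: 0.0749
turn [ 0.2 -1.  -0.3] shift [11.4  4.8 10.8] q6~ -1.74 -1.74
turn [-179.8    0.4   -1.6] shift [ 11.4  -4.8 -10.8] q6~ -1.74 -4.88
```

```bash
python3 -m inch '[[75,[5,4.5,10.5],[0.2,-1,-0.3]],[75,[20,0,0],[0,0,0]],[75,[30,0,0],[0,0,0]],[75,[28,0,0],[0,0,0]],[75,[7,0,0],[0,0,0]],[75,[0,0,0],[0,0,0]],[75,[0,0,0],[0,0,0]]]'; python3 -c "
from lib import *
delta([.5375,.013,.0135],1.54)"
```

```text
time: 34.08
position: [0.5487, 0.0107, 0.0253]
tool_rot: [0.011, 0.699, -0.014, 0.715]
ft_force: [-0.5, -0.3, -0.5]
grip_width: 0.0748
turn [-0.3  1.3  0.2] shift [ 11.8   2.  -11.3] q6~ -1.72 -1.72
turn [179.7   0.4  -2. ] shift [11.8 -2.  11.3] q6~ -1.72 1.42
```

```bash
python3 -m inch '[[75,[0,2,-11],[-0.3,1.3,0.2]],[75,[0,0,0],[0,0,0]],[75,[10,0,0],[0,0,0]],[75,[0,0,0],[0,0,0]],[75,[0,0,0],[0,0,0]]]'; python3 -c "
from lib import *
delta([.5375,.013,.0135],1.54)"
```

```text
time: 34.7
position: [0.5382, 0.0131, 0.0163]
tool_rot: [0.01, 0.706, -0.011, 0.708]
ft_force: [-0.3, -0.2, 0.8]
grip_width: 0.0749
turn [0.1 0.1 0. ] shift [ 2.8 -0.1 -0.7] q6~ -1.72 -1.72
turn [-1.799e+02 -1.000e-01  2.000e-01] shift [2.8 0.1 0.7] q6~ -1.72 -4.86
```

```bash
python3 -m inch '[[62,[2.5,0,0],[0,0,0]],[56,[0,0,0],[0,0,0]],[52,[0,0,0],[0,0,0]],[50,[0,0,0],[0,0,0]],[48,[0,0,0],[0,0,0]],[46,[0,0,0],[0,0,0]],[44,[0,0,0],[0,0,0]]]' 6; python3 -m inch '[[30,[0,0,0],[0,0,0]],[30,[0,0,0],[0,0,0]],[30,[-4,0,0],[0,0,0]],[30,[-20,0,0],[0,0,0]],[30,[-40,0,0],[0,0,0]],[30,[-20,0,0],[0,0,0]],[30,[0,0,0],[0,0,0]]]' 40;python3 -c "
from lib import *
delta([.475,-.231,.1],.099-np.pi/2)
for c in P: imaging.camera(c)
ms=masks('gauge_mid'); z=get_obs()['position'][2]-.0137
for c in ms:
  r=fit('gauge_mid',{c:ms[c]},get_obs()['position'][:2],z,[3.11]); print(c,r[0].x.round(4),r[0].fun.round(3))"
```

```text
time: 35.58
position: [0.5383, 0.013, 0.0135]
tool_rot: [0.01, 0.706, -0.011, 0.708]
ft_force: [0.1, -0.2, -0.2]
grip_width: 0.0501
time: 36.45
position: [0.5367, 0.0134, 0.099]
tool_rot: [0.01, 0.708, -0.011, 0.706]
ft_force: [-0.4, 0.1, -2.5]
grip_width: 0.0489
turn [172.6   0.    0.2] shift [ -1.  237.1  85.5] q6~ -1.72 1.29
turn [-7.4 -0.1  0. ] shift [  -1.  -237.1  -85.5] q6~ -1.72 -1.85
side [0.535  0.0136 3.1139] 0.79
```

Held with its weight showing (-2.5 N). I turn it through about 172° so the stem faces +x.

```bash
python3 -m inch '[[30,[0,0,0],[10.1,0,0]],[30,[0,0,0],[10.1,0,0]],[30,[0,0,0],[10.1,0,0]],[30,[0,0,0],[10.1,0,0]],[30,[0,0,0],[10.1,0,0]],[30,[0,0,0],[10.1,0,0]],[30,[0,0,0],[10.1,0,0]],[30,[0,0,0],[10.1,0,0]],[30,[0,0,0],[10.1,0,0]],[30,[0,0,0],[10.1,0,0]],[30,[0,0,0],[10.1,0,0]],[30,[0,0,0],[10.1,0,0]]]'; python3 -m inch '[[30,[0,0,0],[10.1,0,0]],[30,[0,0,0],[10.1,0,0]],[30,[0,0,0],[10.1,0,0]],[30,[0,0,0],[10.1,0,0]],[30,[0,0,0],[8,0,0]],[30,[0,0,0],[0,0,0]],[30,[0,0,0],[0,0,0]]]'; python3 -c "
from lib import *
delta([.475,-.231,.1],.099-np.pi/2)"
```

```text
time: 38.15
position: [0.525, 0.0149, 0.0811]
tool_rot: [-0.622, -0.323, 0.644, -0.307]
ft_force: [-0.1, 0.3, -2.2]
grip_width: 0.0491
time: 39.02
position: [0.5198, 0.0156, 0.0728]
tool_rot: [-0.687, -0.023, 0.726, -0.015]
ft_force: [0.0, -0.4, -2.0]
grip_width: 0.049
turn [-2.6  3.1  0.8] shift [-27.2 241.   69. ] q6~ 1.33 1.29
turn [177.4   1.2  -4.8] shift [ -27.2 -241.   -69. ] q6~ 1.33 4.43
```

```bash
python3 -m inch '[[30,[0,0,0],[-2.6,3.1,0.8]],[30,[-20,15,5],[0,0,0]],[30,[-7,40,11],[0,0,0]],[30,[0,45,13],[0,0,0]],[30,[0,45,13],[0,0,0]],[30,[0,45,13],[0,0,0]],[30,[0,30,9],[0,0,0]],[30,[0,10,3],[0,0,0]],[30,[0,0,0],[0,0,0]],[30,[0,0,0],[0,0,0]]]'; python3 -c "
from lib import *
delta([.475,-.231,.06],.099-np.pi/2)"
```

```text
time: 40.28
position: [0.4765, -0.2249, 0.0983]
tool_rot: [-0.705, -0.043, 0.706, -0.042]
ft_force: [0.1, -0.5, -1.8]
grip_width: 0.0493
turn [1.2 0.1 0.1] shift [38.3  5.9  2.1] q6~ 0.8 0.82
turn [-1.788e+02 -1.000e-01  1.000e-01] shift [38.3 -5.9 -2.1] q6~ 0.8 -2.32
```

```bash
python3 -m inch '[[30,[10,5.7,2],[1.2,0,0]],[30,[20,0,0],[0,0,0]],[30,[18,0,0],[0,0,0]],[30,[4,0,0],[0,0,0]],[30,[0,0,0],[0,0,0]],[30,[0,0,0],[0,0,0]]]'; python3 -c "
from look import *
delta([.475,-.231,.0235],.099-np.pi/2)
look([.475,-.231,.03],'h9.png',40)
c='side';b=(proj(c,[.475,-.231,.03])[0]).astype(int)-40
f=lambda X:((proj(c,X)-b+.5)*4).round(0).tolist()
R=Ro.from_euler('z',.099).as_matrix();n=np.array([.475,-.231,.018])
print('ring ctr',f(n),'slot end',f(n+R@[.06,0,0])); p=get_obs()['position']; t=p-[0,0,p[2]-.009-(p[2]-.0135)]
print('stem axis pts',f(t+R@[.03,0,0]),f(t+R@[.051,0,0]),'case top ctr',f(t+[0,0,.027]))"
```

```text
time: 41.02
position: [0.4759, -0.2269, 0.0439]
tool_rot: [-0.706, -0.037, 0.707, -0.036]
ft_force: [-0.4, -1.2, -1.8]
grip_width: 0.0492
turn [0.2 0.1 0.1] shift [20.4  3.9  1.3] q6~ 0.81 0.81
turn [-1.798e+02 -2.000e-01  1.000e-01] shift [20.4 -3.9 -1.3] q6~ 0.81 -2.33
ring ctr [[161.0, 176.0]] slot end [[89.0, 174.0]]
stem axis pts [[125.0, 155.0]] [[99.0, 155.0]] case top ctr [[164.0, 129.0]]
```

View pics/h9.png

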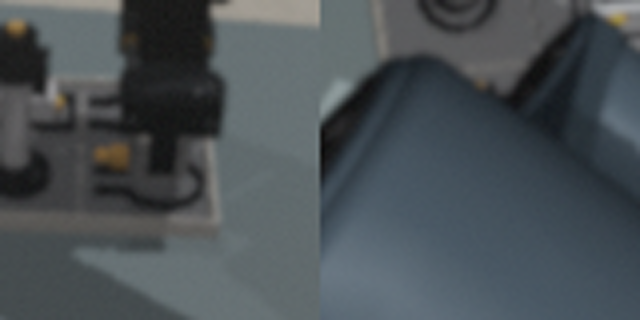

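```bash
python3 -c "
from lib import *
b=(proj('side',[.475,-.231,.03])[0]).astype(int)-40
i=imaging.camera('side').astype(int)
c=i[b[1]+34:b[1]+44,b[0]+18:b[0]+38]; print((c[...,0]-c[...,2]))
g=i[b[1]+40:b[1]+54,b[0]+18:b[0]+58].sum(2)//3; print(g)
f=lambda X:((proj('side',X)-b)-[18,40]).round(1).tolist()
R=Ro.from_euler('z',.099).as_matrix();n=np.array([.475,-.231,.018])
a=np.linspace(0,2*np.pi,360)
r=proj('side',n+np.c_[.0325*np.cos(a),.0325*np.sin(a),0*a])-b-[18,40]; print('ring right',r[r[:,0].argmax()],'bottom',r[r[:,1].argmax()], 'top',r[r[:,1].argmin()])
p=get_obs()['position'];t=np.array([p[0],p[1],p[2]-.0045])
print('stem tip',f(t+R@[.051,0,0]))"
```

```text
[[-3  0  0 -2 -2 -2 -3 -2 -4 -1 -1  0  0  1  0  0  2  2  3  2]
 [-1  0  1 -1 -2 -2 -1 -1  1  4 12 14 15 13  5  0  1  1  1  0]
 [-2  1  0  0 -2  4 14 19 20 27 39 42 42 33 17  1  0  0  0  0]
 [-3  1  0  0  0 17 40 48 48 50 56 58 57 45 20  3  0  0  1  1]
 [-2 -1  0 -1  3 22 51 61 59 56 58 58 56 47 18  2  0 -1 -1 -1]
 [-2 -1  1 -2  2 19 41 49 50 49 50 51 51 42 18  0 -1  0 -1  0]
 [-2 -1  0  0  0  6 20 27 28 35 44 47 45 35 13  2  0 -1  1  0]
 [-2 -1  0 -1 -2  0  6 10 10 19 33 36 38 23  8 -1  0  0 -1 -1]
 [-3 -1  0 -2 -2 -3 -2  0  1  7 13 20 19 11  3  0  0  0  0  1]
 [-2 -1 -1 -2 -3 -2 -1  0 -3  0  0  2  1  1 -1 -1  0  0  0  0]]
[[ 66  67  70  66  63  60  61  59  59  57  62  65  65  63  54  55  59  59
   53  35  23  23  22  22  23  36  53  63  63  62  72  81  80  92 117 120
  109 104 102 102]
 [ 67  73  73  66  60  54  42  42  42  43  51  57  54  54  53  54  57  58
   51  34  21  22  21  20  25  35  56  63  58  50  53  69  75  87 112 118
  110 103 103 102]
 [ 67  76  74  68  60  48  37  29  29  34  39  42  39  43  46  56  56  57
   50  36  25  24  27  21  25  40  57  65  58  44  38  50  63
[... 1292 characters left out ...]
  36  35  37  39  39  38  39  43  56  70  79  84  94 119
  121 111 105 105]
 [ 66  72  70  66  62  63  64  63  64  64  63  63  64  60  55  47  44  40
   35  33  30  30  30  27  30  35  42  48  53  61  73  83  84  84  92 114
  120 110 104 103]
 [ 70  76  74  71  67  67  66  67  66  67  66  64  64  61  59  56  53  52
   50  49  42  42  40  41  47  56  63  71  76  81  84  87  87  85  93 114
  122 112 103 104]
 [ 81  85  85  81  78  76  77  77  75  77  75  73  72  70  69  69  66  65
   66  64  64  62  59  65  75  85  90  91  94  94  96  95  91  89  95 115
  123 114 104 101]]
ring right [31.78163     4.16500811] bottom [22.66931694  9.18855788] top [20.96507544 -1.80431759]
stem tip [[6.3, -1.9]]
```

The stem tip reads about 3 mm too far to +x against the prediction, and the ring matches. I shift by (y +2.5, z +4) and lower.

```bash
python3 -m inch '[[30,[0,2.5,4],[0,0,0]],[30,[4,0,0],[0,0,0]],[30,[6,0,0],[0,0,0]],[30,[5,0,0],[0,0,0]],[30,[2,0,0],[0,0,0]],[30,[0,0,0],[0,0,0]]]'; python3 -c "
from lib import *
delta([.4725,-.2295,.0235],.099-np.pi/2)"; python3 -m inch '[[30,[1,0,0],[0,0,0]],[30,[0.7,0,0],[0,0,0]],[30,[0,0,0],[0,0,0]]]'
```

```text
time: 41.92
position: [0.4721, -0.2307, 0.0262]
tool_rot: [-0.706, -0.036, 0.706, -0.036]
ft_force: [0.2, -0.1, -1.9]
grip_width: 0.049
turn [0.2 0.  0.1] shift [ 2.7 -1.2 -0.5] q6~ 0.8 0.8
turn [-1.798e+02 -1.000e-01  0.000e+00] shift [2.7 1.2 0.5] q6~ 0.8 -2.34
time: 42.3
position: [0.4723, -0.2307, 0.0246]
tool_rot: [-0.706, -0.036, 0.706, -0.036]
ft_force: [-0.0, -0.4, -2.6]
grip_width: 0.0491
```

```bash
python3 -m inch '[[30,[0.8,0,0],[0,0,0]],[30,[0.7,0,0],[0,0,0]],[30,[0,0,0],[0,0,0]]]'; python3 -m inch '[[30,[1,0,0],[0,0,0]],[30,[0.7,0,0],[0,0,0]],[30,[0,0,0],[0,0,0]]]'
```

```text
time: 42.68
position: [0.4725, -0.2308, 0.0236]
tool_rot: [0.706, 0.036, -0.706, 0.036]
ft_force: [-0.7, -0.8, -3.2]
grip_width: 0.049
time: 43.05
position: [0.4726, -0.2309, 0.0236]
tool_rot: [0.706, 0.036, -0.706, 0.036]
ft_force: [0.1, -0.6, -2.1]
grip_width: 0.049
```

```bash
python3 -m inch '[[30,[1.2,0,0],[0,0,0]],[30,[0.8,0,0],[0,0,0]],[30,[0,0,0],[0,0,0]]]'; python3 -m inch '[[30,[1.2,0,0],[0,0,0]],[30,[0.8,0,0],[0,0,0]],[30,[0,0,0],[0,0,0]]]'
```

```text
time: 43.42
position: [0.4727, -0.2309, 0.0236]
tool_rot: [0.707, 0.036, -0.706, 0.036]
ft_force: [-0.3, -0.2, -2.0]
grip_width: 0.0489
time: 43.8
position: [0.4727, -0.2309, 0.0235]
tool_rot: [0.707, 0.036, -0.706, 0.037]
ft_force: [0.1, -0.1, -1.2]
grip_width: 0.049
```

```bash
python3 -m inch '[[48,[0,0,0],[0,0,0]],[50,[0,0,0],[0,0,0]],[52,[0,0,0],[0,0,0]],[56,[0,0,0],[0,0,0]],[62,[0,0,0],[0,0,0]],[62,[-4,0,0],[0,0,0]],[62,[-15,0,0],[0,0,0]],[62,[-35,0,0],[0,0,0]],[62,[-50,0,0],[0,0,0]],[62,[-50,0,0],[0,0,0]],[62,[-20,0,0],[0,0,0]],[62,[0,0,0],[0,0,0]]]' 15;python3 -c "
from look import *
delta([.4975,.375,.17],2.0-np.pi/2)
look([.545,-.2765,.03],'h10.png')
imaging.camera('side');ms=masks('gauge_mid',('side',))
r=fit('gauge_mid',ms,(.474,-.2305),.01,[.1]);print(r[0].x.round(4),r[0].fun)"
```

```text
time: 45.3
position: [0.4732, -0.2314, 0.2072]
tool_rot: [0.708, 0.035, -0.704, 0.038]
ft_force: [1.4, -0.3, -0.6]
grip_width: 0.0621
turn [-108.7    0.    -0.5] shift [  37.2  274.5 -541.3] q6~ 0.8 -1.1
turn [71.3 -0.5 -0. ] shift [  37.2 -274.5  541.3] q6~ 0.8 2.04
[ 0.5147 -0.198  -1.1214] 0.5004026293754578
```

View pics/h10.png

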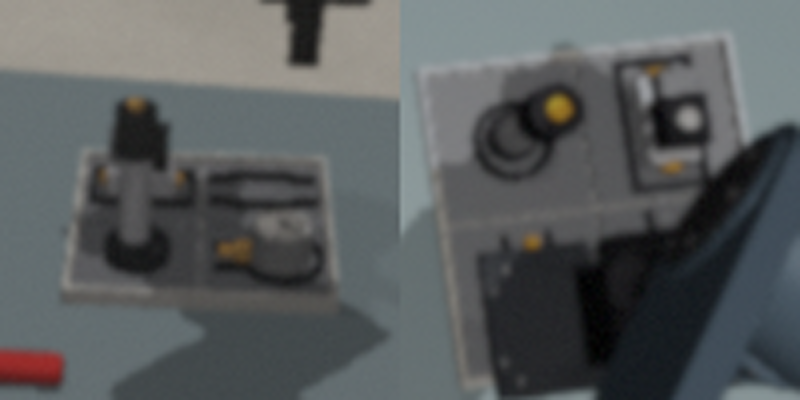

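The gauge sits in its ring with the stem in the slot: case at side (283,250), stem at (235,250). Next is the sensor. I go there and save the last picture for the end.

```bash
python3 -m inch '[[70,[0,0,0],[-9.9,0,0]],[70,[0,0,0],[-9.9,0,0]],[70,[0,0,0],[-9.9,0,0]],[70,[0,0,0],[-9.9,0,0]],[70,[0,0,0],[-9.9,0,0]],[70,[0,0,0],[-9.9,0,0]],[70,[0,0,0],[-9.9,0,0]],[70,[0,0,0],[-9.9,0,0]],[70,[0,0,0],[-9.9,0,0]],[70,[0,0,0],[-9.9,0,0]],[70,[0,0,0],[-9,0,0]],[70,[0,0,0],[0,0,0]]]'; python3 -m inch '[[60,[0,15,-30],[0,0,0]],[60,[0,23,-45],[0,0,0]],[60,[0,23,-45],[0,0,0]],[60,[0,23,-45],[0,0,0]],[60,[0,23,-45],[0,0,0]],[60,[0,23,-45],[0,0,0]],[60,[0,23,-45],[0,0,0]],[60,[0,23,-45],[0,0,0]],[60,[0,23,-45],[0,0,0]],[60,[0,23,-45],[0,0,0]],[60,[0,15,-25],[0,0,0]],[60,[0,0,0],[0,0,0]]]';python3 -c "
from lib import *
delta([.4975,.375,.1],2.0-np.pi/2)"
```

```text
time: 47.0
position: [0.4616, -0.2231, 0.1833]
tool_rot: [0.37, 0.62, -0.366, 0.588]
ft_force: [-0.1, 0.5, -0.2]
grip_width: 0.07
time: 48.5
position: [0.4686, 0.309, 0.189]
tool_rot: [0.379, 0.616, -0.381, 0.576]
ft_force: [0.1, -1.1, -0.4]
grip_width: 0.0599
turn [ 0.4 -2.7  1.9] shift [ 89.   53.8 -48. ] q6~ -0.1 -0.1
turn [-179.6   -2.9   -4.2] shift [ 89.  -53.8  48. ] q6~ -0.1 -3.24
```

```bash
python3 -m inch '[[60,[0,0,0],[0.4,-2.7,1.9]],[60,[20,25,-22],[0,0,0]],[60,[30,20,-18],[0,0,0]],[60,[25,5,-4],[0,0,0]],[60,[0,0,0],[0,0,0]],[60,[0,0,0],[0,0,0]]]';python3 -c "
from lib import *
for c in P: imaging.camera(c)
ms=masks('sensor_mid')
for c in ms:
  r=fit('sensor_mid',{c:ms[c]},(.4975,.375),0,[2.0]);print(c,r[0].x.round(4),r[0].fun.round(3))
delta([.4975,.375,.0175],2.0-np.pi/2)"
```

```text
time: 49.25
position: [0.4951, 0.3635, 0.109]
tool_rot: [0.383, 0.592, -0.39, 0.592]
ft_force: [0.5, 0.3, 0.1]
grip_width: 0.0597
side [0.498  0.3769 2.017 ] 0.068
top [0.5004 0.3669 1.9185] 0.466
turn [-0.8  0.2  0.3] shift [92.3  6.3 -9. ] q6~ 0.04 0.03
turn [179.2   0.5  -0.4] shift [92.3 -6.3  9. ] q6~ 0.04 3.17
```

```bash
python3 -m inch '[[60,[0,6.3,-9.5],[-0.8,0.2,0.3]],[60,[0,0,0],[0,0,0]],[60,[20,0,0],[0,0,0]],[60,[30,0,0],[0,0,0]],[60,[27,0,0],[0,0,0]],[60,[8,0,0],[0,0,0]],[60,[0,0,0],[0,0,0]],[60,[0,0,0],[0,0,0]]]';python3 -c "
from lib import *
delta([.4978,.3755,.0165],2.0-np.pi/2)"
```

```text
time: 50.45
position: [0.5011, 0.379, 0.0277]
tool_rot: [0.384, 0.593, -0.378, 0.597]
ft_force: [0.1, -0.5, 0.0]
grip_width: 0.0599
turn [ 0.1  0.  -0.6] shift [11.2 -4.4  1.9] q6~ 0.04 0.04
turn [-179.9    0.9    0. ] shift [11.2  4.4 -1.9] q6~ 0.04 -3.1
```

```bash
python3 -m inch '[[60,[0,-4,1.7],[0,0,-0.6]],[60,[8,0,0],[0,0,0]],[60,[3,0,0],[0,0,0]],[60,[0,0,0],[0,0,0]],[60,[0,0,0],[0,0,0]]]';python3 -c "
from lib import *
delta([.4978,.3755,.0165],2.0-np.pi/2)"
```

```text
time: 51.08
position: [0.4992, 0.3762, 0.0182]
tool_rot: [0.382, 0.595, -0.381, 0.596]
ft_force: [0.9, -0.2, -0.6]
grip_width: 0.06
turn [ 0.1  0.  -0.2] shift [ 1.7 -1.6  0.1] q6~ 0.04 0.04
turn [-179.9    0.3    0. ] shift [ 1.7  1.6 -0.1] q6~ 0.04 -3.1
```

```bash
python3 -m inch '[[50,[2,-1.5,0],[0,0,0]],[44,[0,0,0],[0,0,0]],[38,[0,0,0],[0,0,0]],[34,[0,0,0],[0,0,0]],[32,[0,0,0],[0,0,0]],[30,[0,0,0],[0,0,0]],[28,[0,0,0],[0,0,0]],[26,[0,0,0],[0,0,0]]]' 6; python3 -m inch '[[20,[0,0,0],[0,0,0]],[20,[0,0,0],[0,0,0]],[20,[-4,0,0],[0,0,0]],[20,[-20,0,0],[0,0,0]],[20,[-40,0,0],[0,0,0]],[20,[-50,0,0],[0,0,0]],[20,[-30,0,0],[0,0,0]],[20,[0,0,0],[0,0,0]]]' 25;python3 -c "
from lib import *
delta([.498,-.3355,.17],.099-np.pi/2)
for c in P: imaging.camera(c)
ms=masks('sensor_mid'); z=get_obs()['position'][2]-.0165
print(list(ms))
for c in ms:
  r=fit('sensor_mid',{c:ms[c]},get_obs()['position'][:2],z,[2.0]);print(c,r[0].x.round(4),r[0].fun.round(3))"
```

```text
time: 52.08
position: [0.4976, 0.3755, 0.0161]
tool_rot: [0.382, 0.595, -0.381, 0.596]
ft_force: [0.6, -0.1, -0.1]
grip_width: 0.032
time: 53.08
position: [0.4981, 0.3758, 0.1693]
tool_rot: [0.383, 0.594, -0.379, 0.597]
ft_force: [1.1, 0.8, -1.1]
grip_width: 0.0321
turn [109.   -0.4  -0.3] shift [-7.000e-01  7.078e+02  7.040e+01] q6~ 0.04 1.94
turn [-71.    0.2  -0.3] shift [-7.000e-01 -7.078e+02 -7.040e+01] q6~ 0.04 -1.2
['side', 'top']
side [0.4981 0.3712 1.919 ] 0.264
top [0.5104 0.3603 1.4164] 0.686
```

Held. I turn and carry it to its nest.

```bash
python3 -m inch '[[20,[0,0,0],[9.9,0,0]],[20,[0,0,0],[9.9,0,0]],[20,[0,0,0],[9.9,0,0]],[20,[0,0,0],[9.9,0,0]],[20,[0,0,0],[9.9,0,0]],[20,[0,0,0],[9.9,0,0]],[20,[0,0,0],[9.9,0,0]],[20,[0,0,0],[9.9,0,0]],[20,[0,0,0],[9.9,0,0]],[20,[0,0,0],[9.9,0,0]],[20,[0,0,0],[9,0,0]],[20,[0,0,0],[0,0,0]]]'; python3 -m inch '[[20,[0,30,3],[0,0,0]],[20,[0,50,5],[0,0,0]],[20,[0,50,5],[0,0,0]],[20,[0,50,5],[0,0,0]],[20,[0,50,5],[0,0,0]],[20,[0,50,5],[0,0,0]],[20,[0,50,5],[0,0,0]],[20,[0,50,5],[0,0,0]],[20,[0,50,5],[0,0,0]],[20,[0,50,5],[0,0,0]],[20,[0,50,5],[0,0,0]],[20,[0,30,3],[0,0,0]]]';python3 -c "
from lib import *
delta([.498,-.3355,.17],.099-np.pi/2)"
```

```text
time: 54.78
position: [0.4813, 0.3665, 0.1371]
tool_rot: [-0.689, -0.011, 0.724, -0.028]
ft_force: [0.0, -0.7, -1.3]
grip_width: 0.0318
time: 56.28
position: [0.4634, -0.2108, 0.1428]
tool_rot: [-0.683, -0.027, 0.729, -0.042]
ft_force: [0.5, -0.2, -1.6]
grip_width: 0.0315
turn [-0.1  3.7 -1. ] shift [-27.2 127.5 -22.1] q6~ 0.91 0.9
turn [179.8  -1.6  -5.9] shift [ -27.2 -127.5   22.1] q6~ 0.91 4.04
```

```bash
python3 -m inch '[[20,[0,0,0],[-0.1,3.7,-1]],[20,[0,40,-8],[0,0,0]],[20,[0,45,-8],[0,0,0]],[20,[0,30,-5],[0,0,0]],[20,[0,5,0],[0,0,0]],[20,[0,0,0],[0,0,0]],[20,[0,0,0],[0,0,0]]]';python3 -c "
from lib import *
delta([.498,-.3355,.06],.099-np.pi/2)"
```

```text
time: 57.15
position: [0.4928, -0.3297, 0.136]
tool_rot: [-0.703, -0.043, 0.709, -0.035]
ft_force: [0.1, 0.8, -0.6]
grip_width: 0.0318
turn [0.7 0.4 0.7] shift [76.   6.3 -4.6] q6~ 0.68 0.69
turn [-179.3   -1.     0.7] shift [76.  -6.3  4.6] q6~ 0.68 -2.45
```

```bash
python3 -m inch '[[20,[0,6,-4.5],[0.7,0.4,0.7]],[20,[0,0,0],[0,0,0]],[20,[20,0,0],[0,0,0]],[20,[30,0,0],[0,0,0]],[20,[22,0,0],[0,0,0]],[20,[6,0,0],[0,0,0]],[20,[0,0,0],[0,0,0]],[20,[0,0,0],[0,0,0]]]';cat > s.py <<'E'
from lib import *
o=delta([.498,-.3355,.0265],.099-np.pi/2)
p=o['position'];i=imaging.camera('side');imaging.camera('top')
ms=masks('sensor_mid');z=p[2]-.0163
for c in ms:
  r=fit('sensor_mid',{c:ms[c]},p[:2],z,[.1]);print(c,r[0].x.round(4),r[0].fun.round(3),ms[c].sum())
b=(proj('side',[.498,-.3355,.02])[0]).astype(int)-[20,12]
print(i[b[1]:b[1]+22,b[0]:b[0]+40].astype(int).sum(2)//3)
R=Ro.from_euler('z',.099).as_matrix()
f=lambda X:(proj('side',X)-b).round(1).tolist()
t=np.array([p[0],p[1],z+.016]);n=np.array([.498,-.3355,.018])
print('tube ends',f(t+R@[.044,0,0]),f(t-R@[.044,0,0]))
print('fence corners',[f(n+R@np.array(q)/1e3) for q in [(27,23.5,0),(-27,23.5,0),(27,-23.5,0),(-27,-23.5,0)]])
E
python3 s.py
```

```text
time: 58.15
position: [0.5001, -0.3329, 0.059]
tool_rot: [0.707, 0.035, -0.705, 0.038]
ft_force: [1.0, -0.3, -0.3]
grip_width: 0.0317
turn [ 0.3 -0.1 -0.2] shift [32.5  2.4  2.4] q6~ 0.69 0.7
turn [-179.7    0.4   -0.2] shift [32.5 -2.4 -2.4] q6~ 0.69 -2.44
side [ 0.5016 -0.3322  0.0345] 0.421 186.0
[[106 104 105 105 104 106 107 107 114 115 114 114 113 111 100  86  83  76
   52  28  21  23  24  31  52  78  90 100 110 122 126 125 124 119 112 112
  111 111 111 111]
 [ 91  90  89  89  91  92  97 100 113 117 118 117 119 115 103  87  82  74
   50  28  25  23  24  33  54  78  91 102 117 134 146 149 146 132 118 111
  112 110 110 111]
 [ 80  79  77  78  80  81  82  88 105 116 116 118 116 114 106  90  83  69
   45  24  24  25  24  32  56  78  91 102 114 131 152 159 155 137 120 111
  110 111 111 110]
 [ 77  77  76  74  72  75  75  80  97 106 106 108 110 109 101  90  81  68
   43  29  24  26  23  37  60  78  89  98 105 118 137 148 148 134 116 107
  107 109 110 112]
 [ 80  81  79  80  81  78  76  78  89  93  95  96  97  97  95  87  81  66
   41  30  21  25  26  38  62  80  86  90  97 104 117 126
[... 2289 characters left out ...]
1  34  35  38  43  45  47  47  46  41  42  47  47  50  54  64  86
  108 119 116 111]
 [ 54  56  56  60  64  64  63  61  59  60  60  58  56  49  46  44  44  43
   45  48  59  60  64  71  76  78  82  75  72  74  76  75  73  74  81  91
  108 121 119 112]
 [ 65  62  63  64  65  65  62  62  62  64  62  65  61  58  56  54  55  55
   59  74  88  91  93  98  99 104 107 107 105 107 108 103  93  87  90  96
  111 124 119 110]
 [ 66  66  65  66  67  66  66  65  63  63  64  63  64  62  60  58  60  61
   74  92 108 111 112 113 109 109 115 125 133 137 140 131 109  94  91  98
  111 126 119 108]]
tube ends [[8.1, 2.4]] [[33.7, 3.3]]
fence corners [[[13.0, 15.9]], [[28.6, 16.5]], [[13.0, 9.0]], [[28.2, 9.5]]]
```

Tube ends and fence steps agree with the prediction within half a pixel. I shift by (y 1, z 2.4) and lower.

```bash
python3 -m inch '[[20,[0,1,2.2],[0,0,0]],[20,[8,0,0],[0,0,0]],[20,[10,0,0],[0,0,0]],[20,[7,0,0],[0,0,0]],[20,[2,0,0],[0,0,0]],[20,[0,0,0],[0,0,0]]]';python3 -c "
from lib import *
delta([.498,-.3345,.0263],.099-np.pi/2)"; python3 -m inch '[[20,[1.2,0,0],[0,0,0]],[20,[0.8,0,0],[0,0,0]],[20,[0,0,0],[0,0,0]]]'
```

```text
time: 59.1
position: [0.4976, -0.3343, 0.0298]
tool_rot: [0.707, 0.035, -0.705, 0.038]
ft_force: [-0.7, 0.6, -0.1]
grip_width: 0.0317
turn [ 0.3 -0.1 -0.2] shift [ 3.5  0.2 -0.3] q6~ 0.69 0.7
turn [-179.7    0.3   -0.2] shift [ 3.5 -0.2  0.3] q6~ 0.69 -2.45
time: 59.48
position: [0.498, -0.3346, 0.0282]
tool_rot: [0.707, 0.035, -0.705, 0.038]
ft_force: [-0.5, -1.0, -1.3]
grip_width: 0.0317
```

```bash
python3 -m inch '[[20,[1,0,0],[0,0,0]],[20,[0.8,0,0],[0,0,0]],[20,[0,0,0],[0,0,0]]]'; python3 -m inch '[[20,[1,0,0],[0,0,0]],[20,[0.8,0,0],[0,0,0]],[20,[0,0,0],[0,0,0]]]'; python3 -m inch '[[20,[1.2,0,0],[0,0,0]],[20,[0.8,0,0],[0,0,0]],[20,[0,0,0],[0,0,0]]]'
```

```text
time: 59.85
position: [0.4981, -0.3347, 0.0265]
tool_rot: [0.707, 0.035, -0.705, 0.038]
ft_force: [-0.1, -0.5, -0.5]
grip_width: 0.032
time: 60.22
position: [0.4984, -0.3349, 0.0263]
tool_rot: [0.708, 0.035, -0.705, 0.039]
ft_force: [-0.4, -0.5, -0.7]
grip_width: 0.0316
time: 60.6
position: [0.4985, -0.335, 0.0262]
tool_rot: [0.708, 0.035, -0.705, 0.039]
ft_force: [0.4, -1.2, -0.2]
grip_width: 0.0317
```

```bash
python3 -m inch '[[31,[0,0,0],[0,0,0]],[33,[0,0,0],[0,0,0]],[36,[0,0,0],[0,0,0]],[42,[0,0,0],[0,0,0]],[48,[0,0,0],[0,0,0]],[48,[-4,0,0],[0,0,0]],[48,[-20,0,0],[0,0,0]],[48,[-40,0,0],[0,0,0]],[48,[-50,0,0],[0,0,0]],[48,[-50,0,0],[0,0,0]],[48,[-40,0,0],[0,0,0]],[48,[0,-20,0],[0,0,0]]]' 15; python3 -m inch '[[48,[0,-50,0],[0,0,0]],[48,[0,-50,0],[0,0,0]],[48,[0,-50,0],[0,0,0]],[48,[0,-50,0],[0,0,0]],[48,[0,-50,0],[0,0,0]],[48,[0,-50,0],[0,0,0]],[48,[0,-50,0],[0,0,0]],[48,[0,-50,0],[0,0,0]],[48,[0,-30,0],[0,0,0]],[48,[0,0,0],[0,0,0]],[48,[0,0,0],[0,0,0]]]'; python3 -c "
from look import *
look([.545,-.2765,.03],'h11.png')
for n,xy,a,z in [('gauge_mid',(.474,-.2305),.1,.01),('sensor_mid',(.498,-.335),.1,.01),('valve_mid',(.603,-.324),.1,.01),('cartridge_mid',(.594,-.2185),0,.01)]:
  ms=masks(n)
  for c in ms:
    r=fit(n,{c:ms[c]},xy,z,[a]); print(n,c,r[0].x.round(4),r[0].fun.round(3))"
```

```text
time: 62.1
position: [0.4959, -0.3151, 0.2367]
tool_rot: [0.708, 0.034, -0.704, 0.038]
ft_force: [-0.1, 0.6, -0.5]
grip_width: 0.0481
time: 63.48
position: [0.436, 0.1332, 0.2263]
tool_rot: [-0.701, -0.037, 0.712, -0.037]
ft_force: [0.6, 0.3, 0.4]
grip_width: 0.0482
gauge_mid side [ 0.5111 -0.2172 -1.3282] 0.74
gauge_mid top [ 0.474  -0.2311  0.0347] 0.137
sensor_mid side [ 0.498 -0.335  0.1  ] 1.0
sensor_mid top [ 0.498  -0.3357  0.0821] 0.108
valve_mid side [ 0.605  -0.3224  0.4648] 0.526
valve_mid top [ 0.603  -0.324   0.1006] 0.102
cartridge_mid side [ 0.5957 -0.2185  0.2381] 0.166
cartridge_mid top [ 0.5936 -0.2181  0.522 ] 0.067
```

View pics/h11.png

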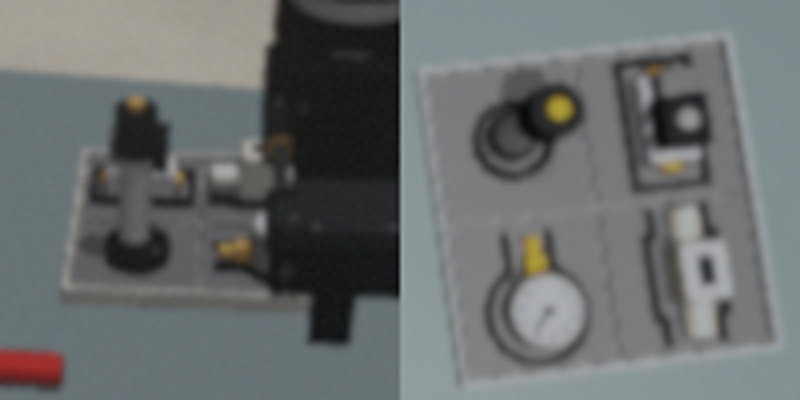

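The last picture shows all four parts inside their fences. The top-camera fits put each part within 2–3 mm of its nest centre, so I hand in.

```bash
python3 -c "
from rig import robot,get_obs
print(robot.hand_in(), get_obs()['time'])"
```

```text
the job is handed in; nothing more can be done
the job is handed in; nothing more can be done
```

All four parts are in their matching nests, and I handed the job in at about 64 s of the 120 s. `hand_in()` returned only its confirmation, with no verdict.

**What I did:** I pulled the cartridge level out of the clip towards -x and stood it in the round cup. Then I put the valve, the gauge (turned so its stem points +x) and the sensor in their nests. I lowered each one in small steps to its expected seat height before letting go. The valve, at 8 mm off, and the gauge, at about 3 mm, needed a sideways correction over their nests before going down.

**Last checks:**
- **Top camera:** the final picture shows the cartridge upright in the cup, the valve inside its rectangle, the gauge with its stem in the slot, and the sensor in the cross. The pose fits put every part within about 2–3 mm of its nest centre, against 6 mm of clearance.
- **Side camera:** its final fits for the gauge, sensor and valve were no use, because the arm or the cartridge blocked the view. It did agree on the cartridge.
- **Contact:** the cartridge, valve and gauge showed their weight easing off as they touched down. For the light sensor the force was within noise, so its seating rests on height (within 0.3 mm of the expected seat) and the picture.
- **Screwdriver and spool:** I never moved them. The last views did not include the spool and showed only part of the screwdriver, so I did not recheck either one.

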